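# Seat a filter cup in its vacuum collar and pump it down

### The job

Take the steel filter cup out of the sloping rack, stand it upright in the rubber-lined collar of the vacuum filter stand and work it down by turning it to and fro all the while you push, so that the tight rubber sleeve is not dragged down with it, until its shoulder sits fully home on the collar's rim; let go of it. Then pump the stand's hand lever through three full strokes, all the way down and all the way back up each time. Leave the black stopper in the rack.

Things in the scene. Friction and masses are not known exactly. Their poses are not given: they have to be found in the camera images.
- cup_mid (a point): centre (half-way up, on the axis) of the steel filter cup: an open round cup 84 mm tall; upper part 60 mm outside diameter with 3 mm wall, 50 mm tall; below a flat shoulder a foot 48 mm in diameter, 34 mm long, whose lowest 15 mm taper to 42 mm. Its z axis runs along the cup's axis towards the mouth. It starts in the rack leaning 35 degrees from upright, held only by its weight
- cup_shoulder (a point): point on the filter cup's axis at the height of the shoulder's underside, 8 mm below the cup's centre (34 mm above its foot's end, 50 mm below its mouth)
- filter_cup: the steel filter cup (0.15 to 0.3 kg); origin at the centre of its foot's underside, z along its axis to the mouth
- stopper: black rubber blanking stopper with a 55 mm flange and a small knob, in the other hole of the rack; stays there; origin at the foot's underside
- rack: sloping sheet-steel rack, 210 mm wide, two holes of 52 mm 100 mm apart along its x axis in a plate that slopes 35 degrees down to the rack's front (its -y side, towards the stand); origin on the table under the plate's middle; fixed
- stand: vacuum filter stand on a grey base 130 by 200 mm, fixed to the table; collar on the +y half of its frame, pump and lever on the -y half; lever handle reaches out to -y
- collar_rim (a point): centre of the collar's top rim, 112 mm above the table; upright bore, 52 mm clear, 39 mm deep, collar 85 mm outside. From 4 mm below the rim sprung rubber lips grip the cup's foot (48 mm): pushing straight takes about 45 N, pushing while turning (foot's surface speed twice the sinking speed or more) under 20 N. The cup stops when its shoulder lies on the rim; any turn angle will do
- lever_grip (a point): middle of the top of the lever's black handle (26 mm wide, 90 mm long, 18 mm thick). Frame fixed to the lever: y points along the lever to its hinge, z out of the handle's top; the hinge lies 155 mm along +y and 9 mm below this point, hinge axis = x (a positive turn about it presses the lever down)
- pump_lever (a joint): angle of the pump lever, rad: 0 = up at rest (22 degrees above level, handle's top 164 mm above the table), 0.66 = stop at the bottom of the stroke (handle's top 65 mm above the table). A spring brings it back up when let go; pressing on the handle takes about 3 N at the top and 8 N at the bottom
- sleeve (a joint): how far the rubber sleeve in the collar is dragged down along the bore, m: 0 at rest, 18 N per mm; pushing the cup straight in drags it 2.5 mm, twisting it in under 1 mm
Mind the look-alikes: they are no part of the job. Leave any brown look-alike of the filter_cup alone.

How it is judged:
By the outcome, as a careful person would: the job done as asked, in the order asked, and still so for the second after the job is handed in, with the robot touching nothing.
It also fails if it takes over 61 s, if anything falls off the work surface, if the arm or the gripper's body presses on something with over 40 N, if the wrist force passes 120 N, or if a joint passes its speed limit or range.

### The arm

A 7-joint arm with a two-finger parallel gripper is mounted at the origin on a cart in front of the work surface, level with it; the furniture and walls round the work are solid. World frame = base frame: x ahead of the robot, y to its left, z up, the work surface at z = 0. Lengths are in m, angles in rad, forces in N, time in s.
With the tool pointing down it reaches from about 0.4 to 0.875 m from the base axis. Payload 19.3 kg.
Tool frame: the origin (TCP) lies at the very end of the fingers, on their centre line; the grasp point (between the pads) lies 19 mm behind it; z points along the fingers, y is the direction in which the jaws open and shut (so a half turn about z gives the same grasp; the last joint's range is limited). The gripper opens to 85 mm and grips with 20 to 120 N. Pads are 22 mm wide; open, the fingers measure 114 mm over their backs; the gripper's body (76 mm by 85 mm) begins 54 mm behind the grasp point. The pads swing forward as they close: fully open they stand 13 mm farther back than shut.
Start: joints at [1.272, 0.521, -0.036, 1.599, 0.021, 1.021, -0.113], TCP at [0.142, -0.609, 0.231] pointing down, gripper open.
Joint ranges: [-2.91, 2.91], [-0.3, 2.13], [-1.5, 1.42], [0.17, 2.43], [-1.26, 4.41], [0.16, 1.93], [-2.52, 2.52]. Speed limits (rad/s): [1.89, 1.89, 2.39, 2.39, 3.01, 3.01, 3.01].

### API

Orientations are given as [roll, pitch, yaw] about the fixed x, y, z axes, in that order (R = Rz(yaw) Ry(pitch) Rx(roll)).
In Python, from workcell import bot, viewer gives the robot as it stands.
- The arm moves only by the shell command python3 -m creep 'ROWS' [FORCE]. ROWS is JSON, a list of rows, each an object of numbers: "rx", "ry", "rz": the turn, a rotation vector about the tool's x, y, z in degrees; "tx", "ty", "tz": the shift along the tool's x, y, z in mm; "hand": the closure, from -1 (fully open) to 1 (shut), so that 0 is half open. In form: [{"rx": .., "ry": .., "rz": .., "tx": .., "ty": .., "tz": .., "hand": ..}, ...]. A call has 1 to 8 rows; each row is the pose to reach, as a shift and turn from the pose commanded when the call began, along the tool's axes at that moment; what a row does not reach only later rows make up. A row lasts 1/10 s, in which the tool goes at most 50 mm and 8.59 degrees, less where a joint would pass 70% of its speed; a pose out of reach is approached as far as the arm can. A call with a gripper value outside its range is refused whole. The fingers move at their own pace and stop on an object; FORCE is the grip in N (left out, the last holds). Time passes only in rows, so rows that repeat a pose let the fingers close. It gives the time, the measured TCP pose, the force and the opening at its end, in the units of the state.
- bot.observe(): the state, without advancing time (a new reading comes with each control period).
- viewer.grab_frame(name): name is "side" or "top"; returns a dict with "pixels" (384x512x3 uint8, blue, green, red), "vertical_fov" (degrees; the focal length in pixels is half the picture's height over the tangent of half this angle, whatever the lens; pixels are square), "cx", "cy" (the principal point, pixels), "rvec" (rotation vector, rad) and "tvec" (3), from world to camera coordinates, as OpenCV has them. Camera axes: x right, y down, z forward; pixel columns grow to the right and rows downward; lengths in m; the calibration is good to about 2 mm. A picture is of the moment at which its call begins. There is no depth.
- bot.job_done(): hands the job in, once; it reports no verdict.
Trained networks look in a picture, given as the dict that the camera call returned (one of the last four; its "shot" number tells which), for a name from the list of things; names that differ only in an ending like _2 or _b are one class to them, and where a whole thing is asked for, a point or a joint stands for the part that bears it (a point fixed in the world has none). Each returns a list of dicts, best first, with "score" (0 to 1); they miss things now and then, are a little off and sometimes report something else, mostly with a low value. They report only what shows in the picture. A call takes as long as a camera call. They do not tell look-alikes from the thing itself.
- viewer.outline_of(target, picture): "mask" (384x512 bool, what is visible of it) and "bbox" ([left, top, right, bottom] in pixels, round what is visible of it).
The state is a dict: "clock": time; "qpos": joint angles; "qd": joint speeds; "joint_efforts": joint torques, N m; "position": TCP position; "tool_rot": TCP orientation; "force": force on the tool from outside, world axes, zero at the start; "moment": the same for the moment, N m; "grip_width": finger opening in m.
Only numpy, scipy, OpenCV 4.12 (cv2) and the standard library are available. Lean on these libraries where they do the work, as an engineer would, in place of code of your own. Each camera call takes 0.05 s, during which the arm holds its last target.

## Working session

There is one attempt and no reset: what is moved stays moved. The work goes in short steps, Python scripts to look and compute and a shell command to move; the robot and the scene stay as the last step left them, time stands still between calls to the robot, and variables do not carry over. Pictures are saved under pics/ and viewed, and the job is handed in when it is done.

```bash
ls; mkdir -p pics; python3 - <<'E'
from workcell import bot, viewer
import cv2,numpy as np
print(bot.observe())
for n in ("side","top"):
    f=viewer.grab_frame(n); cv2.imwrite(f"pics/{n}0.png",f["pixels"])
    print(n,f["vertical_fov"],f["cx"],f["cy"],f["rvec"],f["tvec"])
    R=cv2.Rodrigues(np.array(f["rvec"]))[0]; print("cam pos",-R.T@np.array(f["tvec"]))
    for t in ("filter_cup","stopper","rack","stand","pump_lever"):
        for d in viewer.outline_of(t,f): print(t,round(d["score"],2),d["bbox"])
E
```

```text
pics
{'clock': 0.0, 'qpos': array([ 1.27179983,  0.52202784, -0.0363305 ,  1.59998384,  0.02119883,
        1.0210931 , -0.11279251]), 'qd': array([-0.00182098, -0.00108397,  0.00169177,  0.00034212,  0.00128808,
       -0.00157776,  0.00121784]), 'joint_efforts': array([-3.71214082e-05, -9.27113700e+01,  1.98014170e+00, -3.69924688e+01,
        1.79241219e-02,  8.34307313e-03, -2.17014025e-05]), 'position': array([ 0.14164638, -0.60840206,  0.23072573]), 'tool_rot': array([-3.14046811e+00,  7.72116417e-05,  2.28795689e-01]), 'force': array([-0.274442  , -0.05561272, -0.39986301]), 'moment': array([-0.0060952 , -0.01293451,  0.03564054]), 'grip_width': 0.08523768875958575}
side 55.22975418357951 252.82549491286926 188.1926767533775 [ 0.50670936 -2.61092122  1.32511978] [0.52587361 0.17851081 0.97075407]
cam pos [0.23655792 0.82567955 0.71628643]
filter_cup 0.9 [192.0, 229.4, 220.3, 253.8]
filter_cup 0.69 [120.1, 282.2, 163.8, 313.7]
stopper 0.61 [235.7, 250.9, 252.0, 262.9]
rack 0.68 [173.9, 243.1, 270.9, 304.6]
stand 0.65 [234.6, 124.8, 300.2, 224.7]
pump_lever 0.83 [266.4, 126.9, 305.3, 178.0]
top 46.94511764720257 254.12074335604328 193.27663838379897 [ 2.20758904 -2.16821752  0.0582558 ] [0.05136926 0.55115004 1.16026304]
cam pos [0.48001215 0.05306455 1.1913807 ]
filter_cup 0.68 [154.9, 164.1, 188.1, 191.9]
filter_cup 0.6 [97.7, 128.3, 130.2, 162.3]
filter_cup 0.36 [299.0, 201.8, 382.3, 220.9]
stopper 0.62 [157.9, 211.1, 181.3, 228.8]
stopper 0.15 [250.5, 168.8, 381.0, 231.5]
rack 0.81 [145.7, 155.1, 190.7, 243.2]
stand 0.86 [249.8, 169.0, 379.3, 232.4]
pump_lever 0.8 [297.2, 195.4, 381.5, 220.2]
```

```bash
python3 - <<'E'
import cv2,numpy as np
a=cv2.imread("pics/top0.png"); b=cv2.imread("pics/side0.png")
cv2.imwrite("pics/top0c.png",cv2.resize(a[110:260,80:400],None,fx=2.5,fy=2.5,interpolation=cv2.INTER_CUBIC))
cv2.imwrite("pics/side0c.png",cv2.resize(b[115:325,100:330],None,fx=2.8,fy=2.8,interpolation=cv2.INTER_CUBIC))
E
```

```text
(no output)
```

View pics/top0.png

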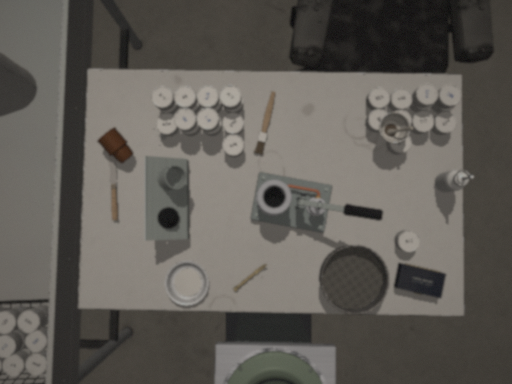

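View pics/side0.png

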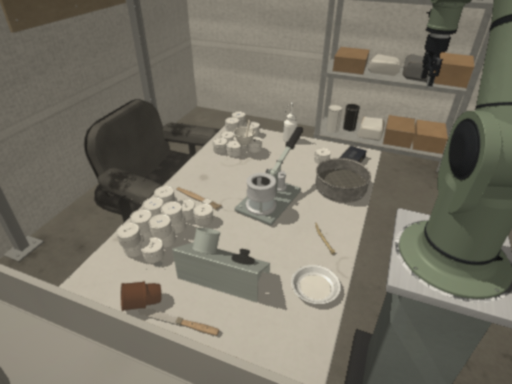

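View pics/top0c.png

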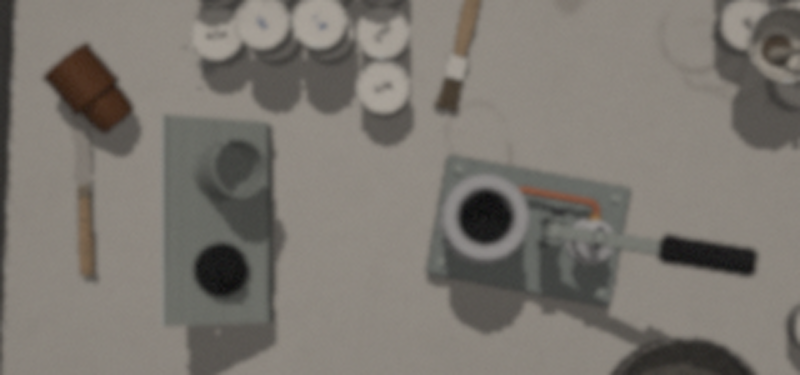

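View pics/side0c.png

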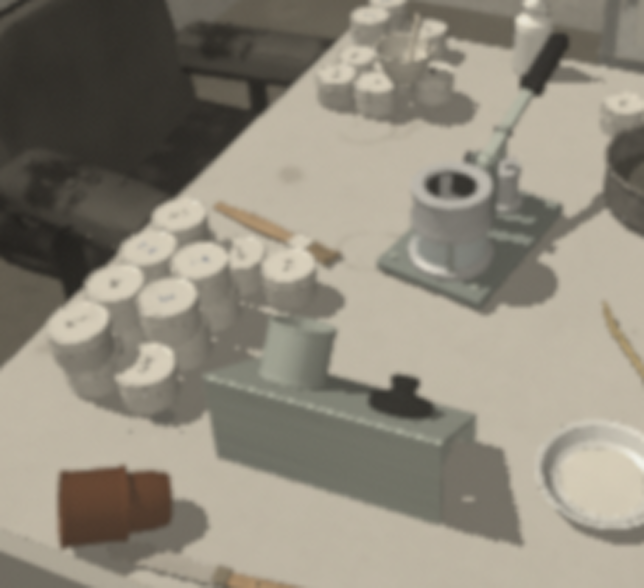

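Candidates for the filter cup are the grey cup in the rack at top (173,177) / side (206,241), the brown look-alike lying at top (115,145) / side (141,295), and the white pots at top (165–235, 95–145). I choose the grey cup: it is steel, stands in the rack hole and leans towards the stand. Next I fit its pose.

```bash
cat > h.py <<'E'
import cv2,numpy as np
from scipy.optimize import least_squares, minimize
def K(f):
    F=192/np.tan(np.radians(f["vertical_fov"]/2)); return np.array([[F,0,f["cx"]],[0,F,f["cy"]],[0,0,1.]])
def proj(f,P):
    return cv2.projectPoints(np.asarray(P,float).reshape(-1,1,3),np.array(f["rvec"],float),np.array(f["tvec"],float),K(f),None)[0][:,0]
def ray(f,uv,z):
    R=cv2.Rodrigues(np.array(f["rvec"],float))[0]; t=np.array(f["tvec"],float)
    d=R.T@np.linalg.solve(K(f),[uv[0],uv[1],1]); c=-R.T@t
    return c+d*(z-c[2])/d[2]
def circ(c,ax,r,n=40):
    ax=np.array(ax)/np.linalg.norm(ax); u=np.cross(ax,[1,0,0.01]);u/=np.linalg.norm(u);v=np.cross(ax,u)
    t=np.linspace(0,2*np.pi,n,endpoint=False)[:,None]
    return np.array(c)+r*(np.cos(t)*u+np.sin(t)*v)
def hullmask(pts,S=8,box=None):
    pass
E
python3 - <<'E'
from workcell import bot, viewer
from h import *
import pickle
fs={n:viewer.grab_frame(n) for n in("side","top")}
M={}
for n in fs:
    for t in("filter_cup","rack","stand","pump_lever","stopper"):
        M[n,t]=[(d["score"],d["bbox"],d["mask"]) for d in viewer.outline_of(t,fs[n])]
        for s,b,m in M[n,t]: print(n,t,round(s,2),np.round(b),m.sum())
pickle.dump((fs,M),open("d.pkl","wb"))
def pick(n,t,uv):
    return max((x for x in M[n,t] if x[1][0]<uv[0]<x[1][2] and x[1][1]<uv[1]<x[1][3]),key=lambda x:x[0])[2].astype(np.uint8)
C={"side":pick("side","filter_cup",(206,241)),"top":pick("top","filter_cup",(173,177))}
for n in fs:
    v=fs[n]["pixels"].copy()
    for m,c in((C[n],(0,255,0)),(M[n,"rack"][0][2].astype(np.uint8),(255,0,0)),(M[n,"pump_lever"][0][2].astype(np.uint8),(0,0,255))):
        cv2.drawContours(v,cv2.findContours(m,0,1)[0],-1,c,1)
    y0,y1,x0,x1={"side":(115,325,100,330),"top":(110,260,80,400)}[n]
    cv2.imwrite(f"pics/m_{n}.png",cv2.resize(v[y0:y1,x0:x1],None,fx=2.5,fy=2.5,interpolation=0))
# cup fit: shoulder pos s, lean yaw
def pts(p):
    th=np.radians(35); a=np.array([np.sin(th)*np.cos(p[3]),np.sin(th)*np.sin(p[3]),np.cos(th)])
    s=p[:3]; return np.vstack([circ(s,a,.03),circ(s+.05*a,a,.03)])
def cost(p):
    e=0
    for n in fs:
        q=proj(fs[n],pts(p)); h=cv2.convexHull(((q+.5)*8).astype(np.float32))
        m=np.zeros((384*2,512*2),np.uint8)
        o=(h/4).astype(np.int32)
        cv2.fillPoly(m,[np.round(h/4*16).astype(np.int32)],1,shift=4)
        T=cv2.resize(C[n],None,fx=2,fy=2,interpolation=0)
        e+=1-(m&T).sum()/ (m|T).sum()
    return e
g=ray(fs["top"],(173,177),.12)
best=None
for yaw in(-1.57,-1.8,-1.3):
  for z in(.06,.09,.12):
    r=minimize(cost,[g[0],g[1],z,yaw],method="Nelder-Mead",options=dict(initial_simplex=np.array([[g[0],g[1],z,yaw]]+[[g[0]+.02*(i==0),g[1]+.02*(i==1),z+.02*(i==2),yaw+.2*(i==3)] for i in range(4)]),maxiter=400))
    print(np.round(r.x,4),round(r.fun,3))
E
```

```text
side filter_cup 0.88 [193. 228. 218. 255.] 607
side filter_cup 0.82 [121. 280. 160. 310.] 978
side stand 0.56 [234. 126. 302. 226.] 2516
side pump_lever 0.87 [266. 125. 307. 177.] 354
side stopper 0.83 [232. 250. 251. 265.] 247
top filter_cup 0.7 [156. 165. 189. 192.] 647
top filter_cup 0.62 [ 96. 126. 132. 163.] 657
top stand 0.65 [252. 168. 381. 233.] 4262
top stopper 0.77 [156. 207. 181. 232.] 406
top stopper 0.51 [299. 204. 379. 222.] 618Traceback (most recent call last):
  File "<stdin>", line 16, in <module>
IndexError: list index out of range
```

```bash
cat > fit.py <<'E'
from h import *
import pickle
fs,M=pickle.load(open("d.pkl","rb"))
def pick(n,t,uv):
    return max((x for x in M[n,t] if x[1][0]<uv[0]<x[1][2] and x[1][1]<uv[1]<x[1][3]),key=lambda x:x[0])[2].astype(np.uint8)
C={"side":pick("side","filter_cup",(206,241)),"top":pick("top","filter_cup",(173,177))}
def pts(p):
    th=np.radians(35); a=np.array([np.sin(th)*np.cos(p[3]),np.sin(th)*np.sin(p[3]),np.cos(th)])
    s=p[:3]; return np.vstack([circ(s,a,.03),circ(s+.05*a,a,.03)])
def cost(p):
    e=0
    for n in fs:
        q=proj(fs[n],pts(p)); h=cv2.convexHull(((q+.5)*4-.5).astype(np.float32))
        m=np.zeros((384*4,512*4),np.uint8)
        cv2.fillPoly(m,[np.round(h*16).astype(np.int32)],1,shift=4)
        T=cv2.resize(C[n],None,fx=4,fy=4,interpolation=0)
        e+=1-(m&T).sum()/ (m|T).sum()
    return e
E
python3 - <<'E'
from fit import *
g=ray(fs["top"],(173,177),.12)
out=[]
for yaw in(-1.57,-1.8,-1.3):
  for z in(.07,.11):
    x0=np.array([g[0],g[1],z,yaw])
    r=minimize(cost,x0,method="Nelder-Mead",options=dict(initial_simplex=np.vstack([x0,x0+np.diag([.02,.02,.02,.2])]),maxiter=300))
    print(np.round(r.x,4),round(r.fun,3)); out.append((r.fun,r.x))
x=min(out,key=lambda t:t[0])[1]
for n in fs:
    v=fs[n]["pixels"]
    y0,y1,x0,x1={"side":(210,320,165,285),"top":(145,250,135,200)}[n]
    S=5
    w=cv2.resize(v[y0:y1,x0:x1],None,fx=S,fy=S,interpolation=cv2.INTER_CUBIC)
    P=pts(x)
    for k,c in((P[:40],(0,0,255)),(P[40:],(0,255,0))):
        q=(proj(fs[n],k)-[x0,y0]+.5)*S
        cv2.polylines(w,[q.astype(np.int32)],True,c,1)
    m=cv2.resize(C[n][y0:y1,x0:x1],None,fx=S,fy=S,interpolation=0)
    cv2.drawContours(w,cv2.findContours(m,0,1)[0],-1,(255,0,0),1)
    cv2.imwrite(f"pics/fit_{n}.png",w)
E
```

```text
[ 0.5809  0.2834  0.0672 -1.4975] 0.129
[ 0.5803  0.2834  0.0687 -1.4491] 0.157
[ 0.5815  0.2833  0.0671 -1.5423] 0.129
[ 0.581   0.2834  0.0673 -1.5153] 0.131
[ 0.5801  0.2836  0.0661 -1.3955] 0.157
[ 0.5813  0.2836  0.0672 -1.5318] 0.129
```

View pics/fit_side.png

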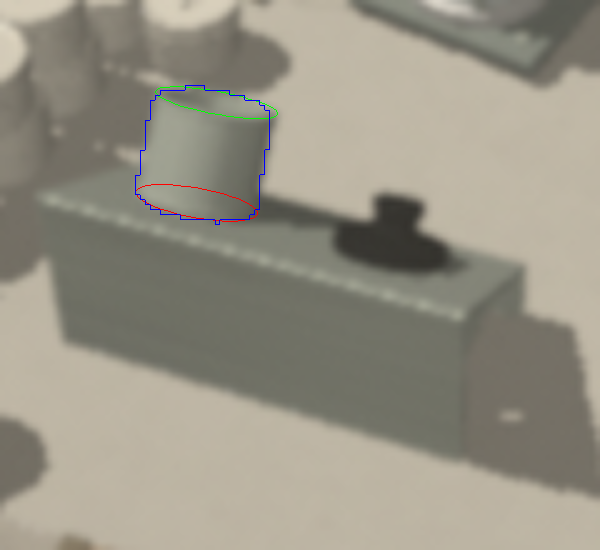

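View pics/fit_top.png

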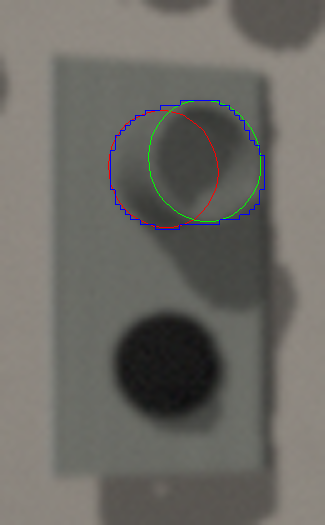

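```bash
python3 - <<'E'
from fit import *
t=fs["top"]; s=fs["side"]
e=lambda q:np.array([q[0]/5+135-.5,q[1]/5+145-.5])
A,B=ray(t,e((52,57)),.12),ray(t,e((52,475)),.12); print("back edge",A,B,np.degrees(np.arctan2(*(A-B)[:2][::-1])))
A,B=ray(t,e((270,75)),.02),ray(t,e((270,470)),.02); print("front edge",A,B,np.degrees(np.arctan2(*(A-B)[:2][::-1])))
# collar bore
g=cv2.cvtColor(t["pixels"],6)
S=8;x0,y0,x1,y1=245,165,390,240
w=cv2.resize(t["pixels"][y0:y1,x0:x1],None,fx=5,fy=5,interpolation=cv2.INTER_CUBIC)
big=cv2.resize(g[y0:y1,x0:x1],None,fx=S,fy=S,interpolation=cv2.INTER_CUBIC)
d=(big<60).astype(np.uint8)
n,l,st,ce=cv2.connectedComponentsWithStats(d)
for i in range(1,n):
    if st[i,4]>2000: 
        c=(ce[i]+.5)/S-.5+[x0,y0]; print("dark",c,st[i,2:4]/S,ray(t,c,.112))
cv2.imwrite("pics/stand_t.png",w)
gs=s["pixels"];cv2.imwrite("pics/stand_s.png",cv2.resize(gs[118:235,225:315],None,fx=5,fy=5,interpolation=cv2.INTER_CUBIC))
E
```

```text
back edge [0.63068541 0.32905213 0.12      ] [0.42741097 0.32235396 0.12      ] 1.8872917730133525
front edge [0.63709732 0.23798647 0.02      ] [0.42725366 0.23231106 0.02      ] 1.5492368982620868
dark [273.76519213 196.20403819] [20.625 20.625] [0.53813218 0.01247656 0.112     ]
dark [362.61395863 211.84577948] [37.75 14.75] [ 0.50384465 -0.20446057  0.112     ]
```

View pics/stand_t.png

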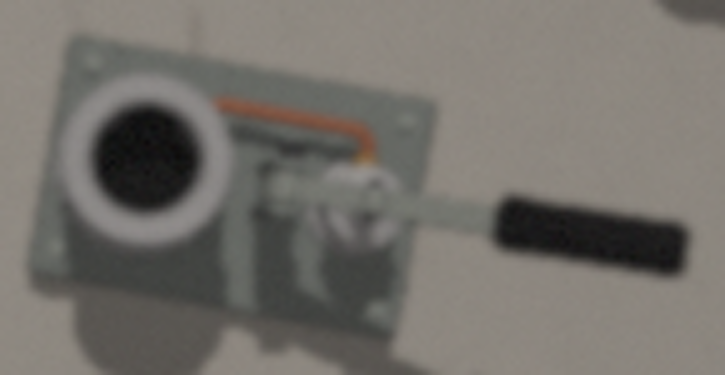

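View pics/stand_s.png

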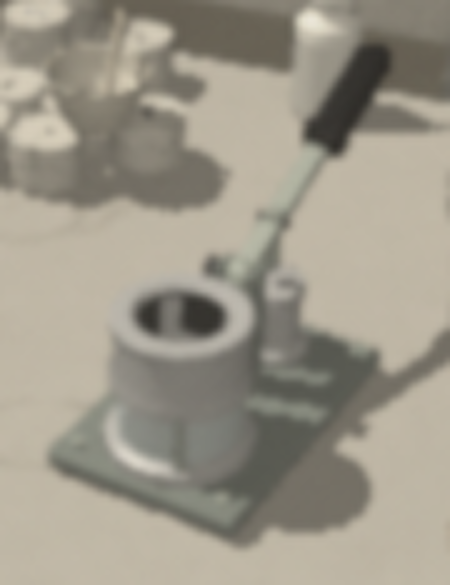

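```bash
python3 - <<'E'
from fit import *
t=fs["top"]; s=fs["side"]
print("collar side",ray(s,(260.7,180.5),.112), "top", ray(t,(273.9,196.4),.112))
e=lambda q:np.array([q[0]/5+245-.5,q[1]/5+165-.5])
es=lambda q:np.array([q[0]/5+225-.5,q[1]/5+118-.5])
z=.012
c=[ray(t,e(q),z) for q in((75,38),(437,103),(392,342),(30,285))]
print(np.round(c,4)); 
for a,b in((0,1),(3,2)):
    d=c[a]-c[b];print("len",np.linalg.norm(d),"yaw(y axis)-90",np.degrees(np.arctan2(d[1],d[0]))-90)
for a,b in((0,3),(1,2)):
    d=c[a]-c[b];print("len",np.linalg.norm(d),"x yaw",np.degrees(np.arctan2(d[1],d[0])))
print("handle top grip", ray(t,e((593,237)),.155))
# fit handle/lever: given stand yaw, lever geometry: param hinge x,y; grip point
from itertools import product
def handle(p,ang=np.radians(22)):
    gx,gy,yaw=p; R=cv2.Rodrigues(np.array([0,0,yaw]))[0]@cv2.Rodrigues(np.array([-ang,0,0]))[0]
    return np.array([R@[sx*.013,sy*.045,-sz*.018] for sx,sy,sz in product((-1,1),(-1,1),(0,1))])+[gx,gy,.164-0]
T={}
for f,n,th,box in((t,"top",60,(325,195,390,230)),(s,"side",75,(280,124,308,150))):
    g=cv2.cvtColor(f["pixels"],6); m=np.zeros_like(g); x0,y0,x1,y1=box
    m[y0:y1,x0:x1]=g[y0:y1,x0:x1]<th; T[n]=m; print(n,m.sum(), cv2.minAreaRect(cv2.findNonZero(m)))
def cost(p):
    e=0
    for n in T:
        h=cv2.convexHull(((proj(fs[n],handle(p))+.5)*4-.5).astype(np.float32)); m=np.zeros((384*4,512*4),np.uint8)
        cv2.fillPoly(m,[np.round(h*16).astype(np.int32)],1,shift=4); Tt=cv2.resize(T[n],None,fx=4,fy=4,interpolation=0)
        e+=1-(m&Tt).sum()/(m|Tt).sum()
    return e
x0=np.array([.505,-.2,-.1])
r=minimize(cost,x0,method="Nelder-Mead",options=dict(initial_simplex=np.vstack([x0,x0+np.diag([.01,.01,.1])])));print(r.x,np.degrees(r.x[2]),r.fun)
for n in T: print(n,proj(fs[n],handle(r.x)).min(0),proj(fs[n],handle(r.x)).max(0))
E
```

```text
collar side [0.53621231 0.01612464 0.112     ] top [0.53765854 0.01213979 0.112     ]
[[ 0.6075  0.0479  0.012 ]
 [ 0.576  -0.1461  0.012 ]
 [ 0.4483 -0.1232  0.012 ]
 [ 0.475   0.0696  0.012 ]]
len 0.19658926481531572 yaw(y axis)-90 -9.222055973131049
len 0.1946453104651698 yaw(y axis)-90 -7.886730402279284
len 0.13428099421961637 x yaw -9.278122018692843
len 0.12976242390847437 x yaw -10.161797039704373
handle top grip [ 0.50278898 -0.19533681  0.155     ]
top 350 ((362.60394287109375, 211.85549926757812), (37.642547607421875, 9.522099494934082), 9.162346839904785)
side 158 ((294.85919189453125, 136.55235290527344), (7.3302693367004395, 22.71181869506836), 32.7352294921875)
[ 0.50313931 -0.19170959 -0.08636028] -4.948079286878412 0.6472025424985334
top [342.59804575 204.45455008] [383.83717597 219.42246499]
side [284.80072718 123.74582827] [303.17844145 149.69186708]
```

```bash
cat >> h.py <<'E'
from scipy.spatial.transform import Rotation as Ro
CUP=np.array([.581,.2834,.0672]); LEAN=np.radians(-88.3)
AX=np.array([np.sin(np.radians(35))*np.cos(LEAN),np.sin(np.radians(35))*np.sin(LEAN),np.cos(np.radians(35))])
COL=np.array([.5375,.0135,.112])
def Rt(z,y):
    z=np.array(z,float)/np.linalg.norm(z); y=np.array(y,float); y-=z*(y@z); y/=np.linalg.norm(y)
    return Ro.from_matrix(np.c_[np.cross(y,z),y,z])
def rel(o,pos,R=None,c=None):
    p0,R0=(o["position"],Ro.from_euler("xyz",o["tool_rot"])) if c is None else c
    R=R or R0
    d=R0.inv().apply(np.array(pos)-p0)*1000; r=(R0.inv()*R).as_rotvec(degrees=True)
    print("t mm",np.round(d,1),"r deg",np.round(r,1),"|t|",round(np.linalg.norm(d)),"|r|",round(np.linalg.norm(r)))
    return d,r
RC=Rt(-AX,[np.cos(LEAN+np.pi/2),np.sin(LEAN+np.pi/2),0])
E
python3 - <<'E'
from workcell import bot
from h import *
o=bot.observe()
print(AX, RC.as_euler("xyz"))
rel(o,[.42,-.38,.40],Rt([0,0,-1],[np.sin(1.0),-np.cos(1.0),0]))
E
```

```text
[ 0.01701586 -0.57332398  0.81915204] [ 3.14159265 -0.61086524  1.60046692]
t mm [ 322.9 -159.7 -168.7] r deg [ -0.   -0.  -44.2] |t| 398 |r| 44
```

```bash
python3 -m creep '[{"tx":0,"ty":0,"tz":-100,"hand":-1},{"tx":323,"ty":-160,"tz":-169,"rz":-44,"hand":-1},{"tx":323,"ty":-160,"tz":-169,"rz":-44,"hand":-1},{"tx":323,"ty":-160,"tz":-169,"rz":-44,"hand":-1},{"tx":323,"ty":-160,"tz":-169,"rz":-44,"hand":-1},{"tx":323,"ty":-160,"tz":-169,"rz":-44,"hand":-1},{"tx":323,"ty":-160,"tz":-169,"rz":-44,"hand":-1},{"tx":323,"ty":-160,"tz":-169,"rz":-44,"hand":-1}]'
python3 - <<'E'
from workcell import bot
from h import *
o=bot.observe();print(o["qpos"],o["clock"],o["force"])
rel(o,CUP+.13*AX+[0,-.0,.06],RC)
E
```

```text
[ 1.27182166  0.52138808 -0.03630343  1.59950398  0.02119531  1.02113098
 -0.11280652] 1.2 [ 0.33232122 -0.11688061 -0.17625574]
t mm [ 615.4 -696.2   -2.4] r deg [ 24.   29.3 -76. ] |t| 929 |r| 85schema error: expected keys rx, ry, rz, tx, ty, tz, hand
```

```bash
python3 -m creep '[{"rx":0,"ry":0,"rz":0,"tx":0,"ty":0,"tz":-100,"hand":-1},{"rx":0,"ry":0,"rz":-44,"tx":323,"ty":-160,"tz":-169,"hand":-1},{"rx":0,"ry":0,"rz":-44,"tx":323,"ty":-160,"tz":-169,"hand":-1},{"rx":0,"ry":0,"rz":-44,"tx":323,"ty":-160,"tz":-169,"hand":-1},{"rx":0,"ry":0,"rz":-44,"tx":323,"ty":-160,"tz":-169,"hand":-1},{"rx":0,"ry":0,"rz":-44,"tx":323,"ty":-160,"tz":-169,"hand":-1},{"rx":0,"ry":0,"rz":-44,"tx":323,"ty":-160,"tz":-169,"hand":-1},{"rx":0,"ry":0,"rz":-44,"tx":323,"ty":-160,"tz":-169,"hand":-1}]'
python3 - <<'E'
from workcell import bot
from h import *
o=bot.observe();print(o["qpos"],o["clock"],o["force"])
rel(o,CUP+.13*AX+[0,-.0,.06],RC)
E
```

```text
clock: 2.0
position: [0.3994, -0.3961, 0.392]
tool_rot: [3.141, 0.0, 0.997]
force: [0.3, 0.4, -0.2]
grip_width: 0.0849
[ 0.90984892  0.30589234 -0.31312353  1.52522301  0.09598132  1.32510566
  0.01364436] 2.0 [ 0.3306285   0.39206978 -0.23618595]
t mm [ 608.  -173.8  158.1] r deg [ 10.6  33.9 -33.5] |t| 652 |r| 49
```

```bash
python3 -m creep '[{"rx":10.6,"ry":33.9,"rz":-33.5,"tx":560,"ty":-170,"tz":60,"hand":-1},{"rx":10.6,"ry":33.9,"rz":-33.5,"tx":560,"ty":-170,"tz":60,"hand":-1},{"rx":10.6,"ry":33.9,"rz":-33.5,"tx":560,"ty":-170,"tz":60,"hand":-1},{"rx":10.6,"ry":33.9,"rz":-33.5,"tx":560,"ty":-170,"tz":60,"hand":-1},{"rx":10.6,"ry":33.9,"rz":-33.5,"tx":560,"ty":-170,"tz":60,"hand":-1},{"rx":10.6,"ry":33.9,"rz":-33.5,"tx":560,"ty":-170,"tz":60,"hand":-1},{"rx":10.6,"ry":33.9,"rz":-33.5,"tx":560,"ty":-170,"tz":60,"hand":-1},{"rx":10.6,"ry":33.9,"rz":-33.5,"tx":560,"ty":-170,"tz":60,"hand":-1}]'
python3 - <<'E'
from workcell import bot
from h import *
o=bot.observe();print(o["qpos"],o["clock"],o["force"])
rel(o,CUP+.13*AX,RC)
E
```

```text
clock: 2.8
position: [0.5084, -0.0137, 0.3497]
tool_rot: [-3.14, -0.612, 1.599]
force: [1.2, 1.4, -0.9]
grip_width: 0.0856
[ 0.74276755  0.40454978 -0.64403719  1.69718347 -0.38624872  1.2422753
  0.30423267] 2.8 [ 1.24202338  1.35065726 -0.85628504]
t mm [ 79.3  81.4 270.5] r deg [-0.  -0.  -0.1] |t| 293 |r| 0
```

```bash
python3 -m creep '[{"rx":0,"ry":0,"rz":0,"tx":40,"ty":40,"tz":20,"hand":-1},{"rx":0,"ry":0,"rz":0,"tx":70,"ty":70,"tz":50,"hand":-1},{"rx":0,"ry":0,"rz":0,"tx":70,"ty":70,"tz":100,"hand":-1},{"rx":0,"ry":0,"rz":0,"tx":70,"ty":70,"tz":150,"hand":-1},{"rx":0,"ry":0,"rz":0,"tx":70,"ty":70,"tz":200,"hand":-1},{"rx":0,"ry":0,"rz":0,"tx":70,"ty":70,"tz":230,"hand":-1},{"rx":0,"ry":0,"rz":0,"tx":70,"ty":70,"tz":230,"hand":-1},{"rx":0,"ry":0,"rz":0,"tx":70,"ty":70,"tz":230,"hand":-1}]'
python3 - <<'E'
from workcell import bot,viewer
from h import *
o=bot.observe();print(o["qpos"],o["clock"],o["force"])
rel(o,CUP+.13*AX,RC)
rel(o,CUP+.007*AX,RC)
for n in("side","top"):
    f=viewer.grab_frame(n)
    x0,y0,x1,y1={"side":(120,120,320,320),"top":(100,110,300,260)}[n]
    v=cv2.resize(f["pixels"][y0:y1,x0:x1],None,fx=3,fy=3,interpolation=cv2.INTER_CUBIC)
    for P,c in((o["position"],(0,0,255)),(CUP,(255,0,0)),(CUP+.05*AX,(0,255,0))):
        q=(proj(f,P)[0]-[x0,y0]+.5)*3; cv2.circle(v,tuple(int(a) for a in q),3,c,-1)
    cv2.imwrite(f"pics/p1_{n}.png",v)
E
```

```text
clock: 3.6
position: [0.5722, 0.1764, 0.2018]
tool_rot: [-3.14, -0.611, 1.6]
force: [0.3, 0.0, 0.5]
grip_width: 0.0852
[ 0.37650225  0.63409866 -0.66211179  1.7805042  -0.33472398  0.77481687
  0.09607384] 3.6 [0.2946867  0.04319608 0.45656463]
t mm [10.2 12.1 41.4] r deg [-0.1 -0.  -0. ] |t| 44 |r| 0
t mm [ 10.2  12.3 164.4] r deg [-0.1 -0.  -0. ] |t| 165 |r| 0
```

View pics/p1_side.png

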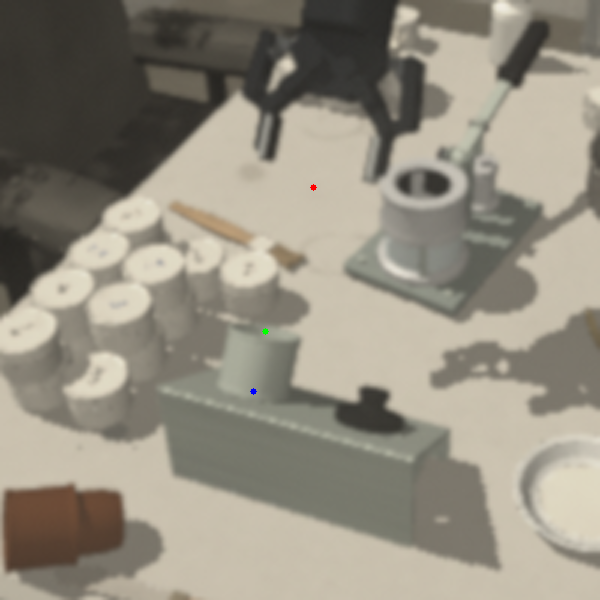

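View pics/p1_top.png

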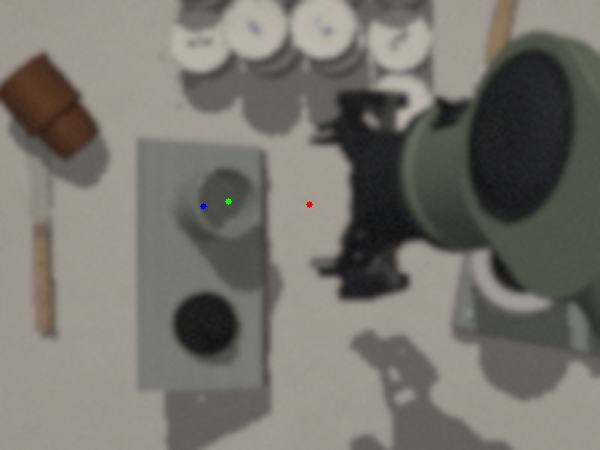

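```bash
python3 -m creep '[{"rx":0,"ry":0,"rz":0,"tx":10,"ty":12,"tz":20,"hand":-1},{"rx":0,"ry":0,"rz":0,"tx":10,"ty":12,"tz":50,"hand":-1},{"rx":0,"ry":0,"rz":0,"tx":10,"ty":12,"tz":80,"hand":-1},{"rx":0,"ry":0,"rz":0,"tx":10,"ty":12,"tz":105,"hand":-1},{"rx":0,"ry":0,"rz":0,"tx":10,"ty":12,"tz":120,"hand":-1},{"rx":0,"ry":0,"rz":0,"tx":10,"ty":12,"tz":130,"hand":-1},{"rx":0,"ry":0,"rz":0,"tx":10,"ty":12,"tz":130,"hand":-1}]'
python3 - <<'E'
from workcell import bot,viewer
from h import *
o=bot.observe();print(o["qpos"],o["clock"],o["force"])
rel(o,CUP+.005*AX,RC)
for n in("side","top"):
    f=viewer.grab_frame(n)
    x0,y0,x1,y1={"side":(140,170,290,320),"top":(120,120,270,240)}[n]
    v=cv2.resize(f["pixels"][y0:y1,x0:x1],None,fx=4,fy=4,interpolation=cv2.INTER_CUBIC)
    for P,c in((o["position"],(0,0,255)),(CUP,(255,0,0)),(CUP+.05*AX,(0,255,0))):
        q=(proj(f,P)[0]-[x0,y0]+.5)*4; cv2.circle(v,tuple(int(a) for a in q),3,c,-1)
    cv2.imwrite(f"pics/p2_{n}.png",v)
E
```

```text
clock: 4.4
position: [0.5819, 0.2594, 0.1011]
tool_rot: [-3.141, -0.611, 1.6]
force: [0.2, -0.7, 0.2]
grip_width: 0.0855
[ 0.20716039  0.80343453 -0.63206993  1.79124531 -0.30964258  0.54098988
  0.05384213] 4.4 [ 0.21179883 -0.67671391  0.1732714 ]
t mm [ 0.3 -0.1 36.6] r deg [-0. -0. -0.] |t| 37 |r| 0
```

View pics/p2_side.png

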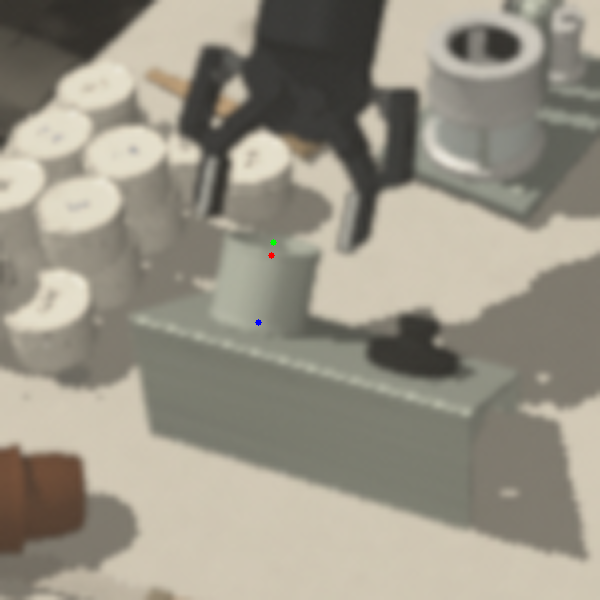

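View pics/p2_top.png

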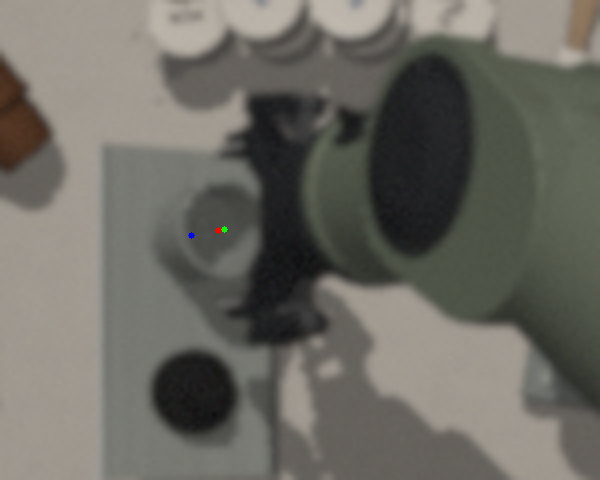

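```bash
python3 -m creep '[{"rx":0,"ry":0,"rz":0,"tx":0,"ty":0,"tz":15,"hand":-1},{"rx":0,"ry":0,"rz":0,"tx":0,"ty":0,"tz":28,"hand":-1},{"rx":0,"ry":0,"rz":0,"tx":0,"ty":0,"tz":36,"hand":-1},{"rx":0,"ry":0,"rz":0,"tx":0,"ty":0,"tz":36,"hand":-1},{"rx":0,"ry":0,"rz":0,"tx":0,"ty":0,"tz":36,"hand":-1}]' 40
python3 - <<'E'
from workcell import bot,viewer
from h import *
o=bot.observe();print(o["clock"],o["force"])
rel(o,CUP+.005*AX,RC)
f=viewer.grab_frame("side")
x0,y0,x1,y1=(140,170,290,320)
cv2.imwrite("pics/p3_side.png",cv2.resize(f["pixels"][y0:y1,x0:x1],None,fx=4,fy=4,interpolation=cv2.INTER_CUBIC))
E
```

```text
clock: 5.0
position: [0.5809, 0.2801, 0.0715]
tool_rot: [-3.14, -0.611, 1.6]
force: [-0.3, -0.6, 0.3]
grip_width: 0.0853
5.0 [-0.30301855 -0.60613225  0.28469606]
t mm [0.2 0.2 0.4] r deg [-0.1  0.  -0. ] |t| 0 |r| 0
```

View pics/p3_side.png

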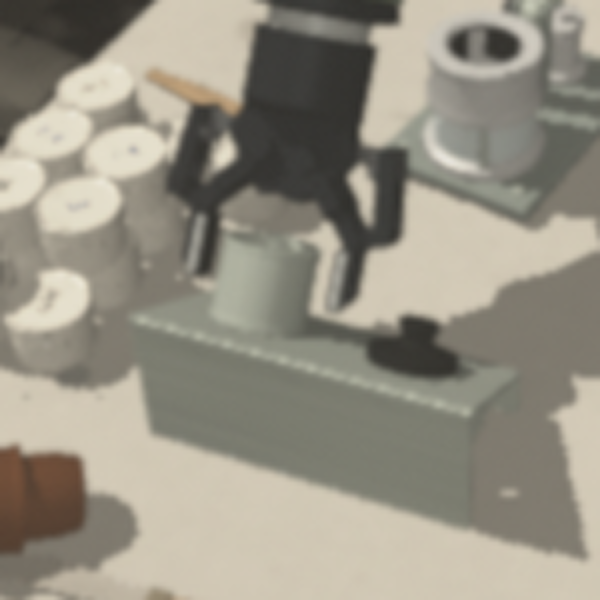

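The fingertips, at side crop (200,275) and (340,308), straddle the cup symmetrically. I close now.

```bash
python3 -m creep '[{"rx":0,"ry":0,"rz":0,"tx":0,"ty":0,"tz":0,"hand":1},{"rx":0,"ry":0,"rz":0,"tx":0,"ty":0,"tz":0,"hand":1},{"rx":0,"ry":0,"rz":0,"tx":0,"ty":0,"tz":0,"hand":1},{"rx":0,"ry":0,"rz":0,"tx":0,"ty":0,"tz":0,"hand":1},{"rx":0,"ry":0,"rz":0,"tx":0,"ty":0,"tz":0,"hand":1},{"rx":0,"ry":0,"rz":0,"tx":0,"ty":0,"tz":0,"hand":1}]' 40
python3 - <<'E'
from workcell import bot
o=bot.observe();print(o["force"],o["moment"],o["grip_width"])
E
```

```text
clock: 5.65
position: [0.5814, 0.2797, 0.0721]
tool_rot: [-3.142, -0.611, 1.6]
force: [-1.7, -4.5, 6.3]
grip_width: 0.059
[-1.72695195 -4.50728642  6.29074796] [-0.53749047  0.20413157  0.22539379] 0.05896571752291212
```

```bash
python3 -m creep '[{"rx":0,"ry":0,"rz":0,"tx":0,"ty":0,"tz":0,"hand":1},{"rx":0,"ry":0,"rz":0,"tx":0,"ty":0,"tz":-5,"hand":1},{"rx":0,"ry":0,"rz":0,"tx":0,"ty":0,"tz":-15,"hand":1},{"rx":0,"ry":0,"rz":0,"tx":0,"ty":0,"tz":-35,"hand":1},{"rx":0,"ry":0,"rz":0,"tx":0,"ty":0,"tz":-60,"hand":1},{"rx":0,"ry":0,"rz":0,"tx":0,"ty":0,"tz":-80,"hand":1},{"rx":0,"ry":0,"rz":0,"tx":0,"ty":0,"tz":-80,"hand":1}]' 90
python3 - <<'E'
from workcell import bot,viewer
from h import *
o=bot.observe();print(o["force"],o["moment"],o["grip_width"],o["qpos"])
f=viewer.grab_frame("side")
x0,y0,x1,y1=(140,150,290,300)
cv2.imwrite("pics/p4_side.png",cv2.resize(f["pixels"][y0:y1,x0:x1],None,fx=4,fy=4,interpolation=cv2.INTER_CUBIC))
U=Rt([0,0,-1],[np.cos(np.radians(1.7)),np.sin(np.radians(1.7)),0])
rel(o,COL+[0,.06,.15],U)
E
```

```text
clock: 6.35
position: [0.5839, 0.232, 0.1392]
tool_rot: [3.139, -0.61, 1.6]
force: [0.8, 0.4, -2.7]
grip_width: 0.0589
[ 0.82220709  0.38885218 -2.68076237] [-0.97832236 -0.08839224 -0.01642482] 0.05892691799382609 [ 0.26053992  0.74048384 -0.64134303  1.78392378 -0.31473815  0.62236901
  0.05907104]
t mm [ -58.5  -50.5 -190.7] r deg [  0.2 -34.9  -0.1] |t| 206 |r| 35
```

View pics/p4_side.png

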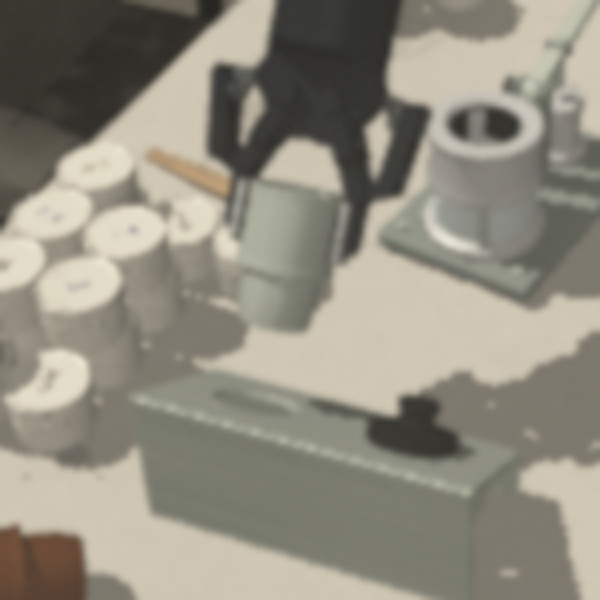

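```bash
python3 -m creep '[{"rx":0,"ry":0,"rz":0,"tx":0,"ty":0,"tz":-40,"hand":1},{"rx":0,"ry":-9,"rz":0,"tx":-20,"ty":-20,"tz":-85,"hand":1},{"rx":0.2,"ry":-17,"rz":0,"tx":-40,"ty":-35,"tz":-130,"hand":1},{"rx":0.2,"ry":-25,"rz":0,"tx":-58,"ty":-50,"tz":-170,"hand":1},{"rx":0.2,"ry":-32,"rz":0,"tx":-58,"ty":-50,"tz":-191,"hand":1},{"rx":0.2,"ry":-34.9,"rz":0,"tx":-58,"ty":-50,"tz":-191,"hand":1},{"rx":0.2,"ry":-34.9,"rz":0,"tx":-58,"ty":-50,"tz":-191,"hand":1},{"rx":0.2,"ry":-34.9,"rz":0,"tx":-58,"ty":-50,"tz":-191,"hand":1}]'
python3 - <<'E'
from workcell import bot,viewer
from h import *
import pickle
o=bot.observe();print(o["force"],o["moment"],o["grip_width"],o["qpos"])
F={}
for n in("side","top"):
    f=viewer.grab_frame(n);F[n]=f
    x0,y0,x1,y1={"side":(180,60,330,210),"top":(180,130,330,250)}[n]
    v=cv2.resize(f["pixels"][y0:y1,x0:x1],None,fx=4,fy=4,interpolation=cv2.INTER_CUBIC)
    R=Ro.from_euler("xyz",o["tool_rot"]); a=-R.as_matrix()[:,2]; s=o["position"]-.005*a
    for P,r,c in((s,.03,(0,0,255)),(s+.05*a,.03,(0,255,0)),(s-.034*a,.021,(255,0,0)),(s-.019*a,.024,(255,0,0)),(s,.024,(255,0,255))):
        q=(proj(f,circ(P,a,r))-[x0,y0]+.5)*4; cv2.polylines(v,[q.astype(np.int32)],True,c,1)
    for C in (COL,):
      for r in(.0425,.026):
        q=(proj(f,circ(C,[0,0,1],r))-[x0,y0]+.5)*4; cv2.polylines(v,[q.astype(np.int32)],True,(0,255,255),1)
    cv2.imwrite(f"pics/p5_{n}.png",v)
pickle.dump((F,o),open("d5.pkl","wb"))
U=Rt([0,0,-1],[np.cos(np.radians(1.7)),np.sin(np.radians(1.7)),0])
rel(o,COL+[0,0,.1],U)
E
```

```text
clock: 7.2
position: [0.5367, 0.0763, 0.2594]
tool_rot: [-3.136, -0.003, 1.603]
force: [0.1, -1.3, -2.9]
grip_width: 0.0587
[ 0.11358475 -1.25814158 -2.90938014] [-0.02256153  0.02047367 -0.05897976] 0.05874527909332302 [ 0.0088103   0.37776579 -0.33858679  1.76988705  0.13841532  1.02252609
 -0.34818708]
t mm [-62.9  -1.   47.2] r deg [-0.3 -0.2  0.2] |t| 79 |r| 0
```

View pics/p5_side.png

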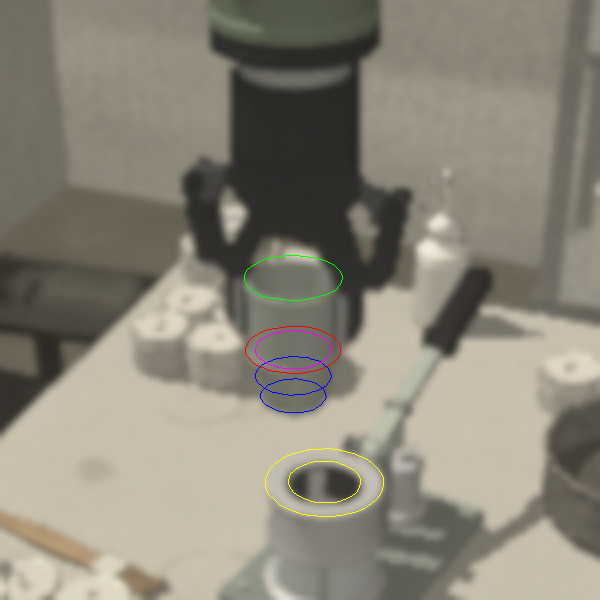

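View pics/p5_top.png

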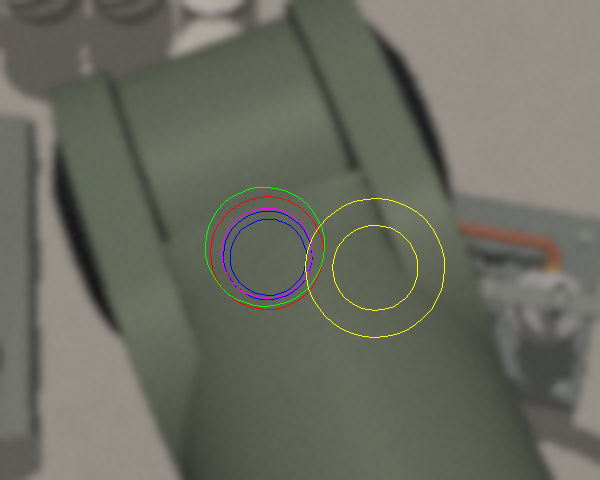

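```bash
python3 -m creep '[{"rx":-0.3,"ry":-0.2,"rz":0,"tx":-30,"ty":-1,"tz":20,"hand":1},{"rx":-0.3,"ry":-0.2,"rz":0,"tx":-55,"ty":-1,"tz":50,"hand":1},{"rx":-0.3,"ry":-0.2,"rz":0,"tx":-63,"ty":-1,"tz":75,"hand":1},{"rx":-0.3,"ry":-0.2,"rz":0,"tx":-63,"ty":-1,"tz":87,"hand":1},{"rx":-0.3,"ry":-0.2,"rz":0,"tx":-63,"ty":-1,"tz":87,"hand":1},{"rx":-0.3,"ry":-0.2,"rz":0,"tx":-63,"ty":-1,"tz":87,"hand":1}]' 100
cat > look.py <<'E'
import sys
from workcell import bot,viewer
from h import *
tag=sys.argv[1]
o=bot.observe();print(np.round(o["force"],1),np.round(o["moment"],2),round(o["grip_width"],4),"q7",o["qpos"][6].round(3),"t",o["clock"])
f=viewer.grab_frame("side")
x0,y0,x1,y1=(200,90,320,210)
v=cv2.resize(f["pixels"][y0:y1,x0:x1],None,fx=5,fy=5,interpolation=cv2.INTER_CUBIC)
R=Ro.from_euler("xyz",o["tool_rot"]); a=-R.as_matrix()[:,2]; s=o["position"]-.005*a
w=v.copy()
for P,r,c in((s,.03,(0,0,255)),(s+.05*a,.03,(0,255,0)),(s-.034*a,.021,(255,0,0)),(COL,.0425,(0,255,255)),(COL,.026,(0,255,255))):
    q=(proj(f,circ(P,a,r))-[x0,y0]+.5)*5; cv2.polylines(w,[q.astype(np.int32)],True,c,1)
cv2.imwrite(f"pics/{tag}.png",w)
U=Rt([0,0,-1],[np.cos(np.radians(1.7)),np.sin(np.radians(1.7)),0])
rel(o,COL+[0,0,.005],U)
E
python3 look.py p6
```

```text
clock: 7.9
position: [0.5383, 0.0136, 0.1739]
tool_rot: [3.14, 0.001, 1.602]
force: [-0.1, 0.6, -1.6]
grip_width: 0.0586
[-0.1  0.6 -1.6] [0.03 0.   0.01] 0.0586 q7 -0.277 t 7.9
t mm [-0.  -0.9 56.9] r deg [0.1 0.1 0.1] |t| 57 |r| 0
```

View pics/p6.png

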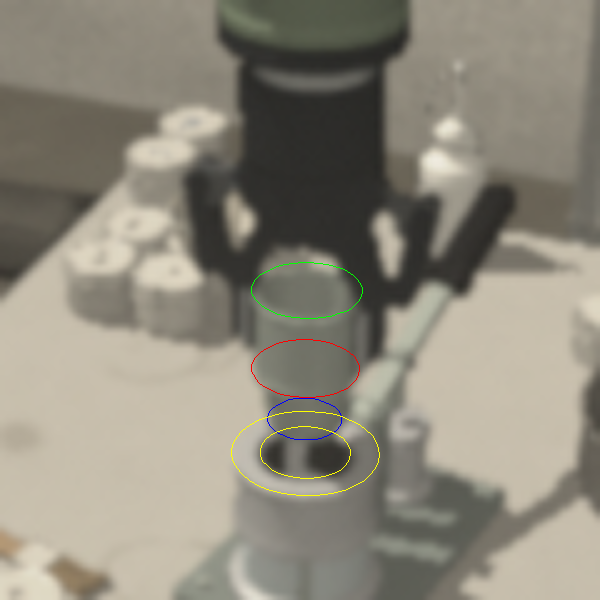

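```bash
python3 -m creep '[{"rx":0,"ry":0,"rz":0,"tx":0,"ty":-1,"tz":8,"hand":1},{"rx":0,"ry":0,"rz":0,"tx":0,"ty":-1,"tz":15,"hand":1},{"rx":0,"ry":0,"rz":0,"tx":0,"ty":-1,"tz":20,"hand":1},{"rx":0,"ry":0,"rz":0,"tx":0,"ty":-1,"tz":24,"hand":1},{"rx":0,"ry":0,"rz":0,"tx":0,"ty":-1,"tz":25,"hand":1},{"rx":0,"ry":0,"rz":0,"tx":0,"ty":-1,"tz":25,"hand":1}]' 110
python3 look.py p7
```

```text
clock: 8.55
position: [0.5369, 0.0127, 0.1482]
tool_rot: [3.14, 0.002, 1.602]
force: [-0.6, -0.3, -2.5]
grip_width: 0.0584
[-0.6 -0.3 -2.5] [ 0.01 -0.    0.02] 0.0584 q7 -0.292 t 8.55
t mm [ 0.8  0.6 31.2] r deg [0.1 0.1 0.1] |t| 31 |r| 0
```

View pics/p7.png

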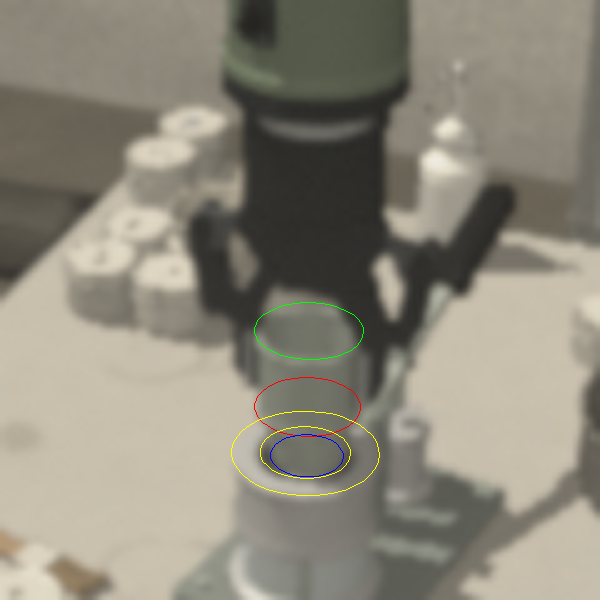

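The foot is 3 mm into the bore, centred at crop (307,455), with no contact force. I start the to-and-fro push.

```bash
python3 -m creep '[{"rx":0,"ry":0,"rz":8,"tx":0,"ty":0,"tz":0,"hand":1},{"rx":0,"ry":0,"rz":16,"tx":0,"ty":0,"tz":1,"hand":1},{"rx":0,"ry":0,"rz":24,"tx":0,"ty":0,"tz":2,"hand":1},{"rx":0,"ry":0,"rz":32,"tx":0,"ty":0,"tz":2.5,"hand":1},{"rx":0,"ry":0,"rz":24,"tx":0,"ty":0,"tz":2.5,"hand":1},{"rx":0,"ry":0,"rz":16,"tx":0,"ty":0,"tz":3,"hand":1},{"rx":0,"ry":0,"rz":8,"tx":0,"ty":0,"tz":4,"hand":1},{"rx":0,"ry":0,"rz":0,"tx":0,"ty":0,"tz":5,"hand":1}]' 120; python3 -c "
from workcell import bot;o=bot.observe();print(o['moment'],o['qpos'][6],o['qd'][6])"
```

```text
clock: 9.4
position: [0.5371, 0.0127, 0.1436]
tool_rot: [3.14, 0.002, 1.608]
force: [-0.9, -0.1, -2.2]
grip_width: 0.0581
[-0.04065821 -0.01361338 -0.04789238] -0.29166875932429265 1.1506674697211121
```

```bash
python3 -m creep '[{"rx":0,"ry":0,"rz":-8,"tx":0,"ty":0,"tz":1,"hand":1},{"rx":0,"ry":0,"rz":-16,"tx":0,"ty":0,"tz":2,"hand":1},{"rx":0,"ry":0,"rz":-24,"tx":0,"ty":0,"tz":3,"hand":1},{"rx":0,"ry":0,"rz":-32,"tx":0,"ty":0,"tz":3.5,"hand":1},{"rx":0,"ry":0,"rz":-24,"tx":0,"ty":0,"tz":3.5,"hand":1},{"rx":0,"ry":0,"rz":-16,"tx":0,"ty":0,"tz":4,"hand":1},{"rx":0,"ry":0,"rz":-8,"tx":0,"ty":0,"tz":5,"hand":1},{"rx":0,"ry":0,"rz":0,"tx":0,"ty":0,"tz":6,"hand":1}]' 120; python3 -c "
from workcell import bot;o=bot.observe();print(o['moment'],o['qpos'][6],o['qd'][6])"
```

```text
clock: 10.2
position: [0.5376, 0.0124, 0.1378]
tool_rot: [3.139, 0.002, 1.596]
force: [-0.5, -0.7, -1.5]
grip_width: 0.0583
[-0.29107255 -0.08857857 -0.02911398] -0.304847964702839 -1.1590225170689676
```

```bash
python3 -m creep '[{"rx":0,"ry":0,"rz":8,"tx":0,"ty":0,"tz":1,"hand":1},{"rx":0,"ry":0,"rz":16,"tx":0,"ty":0,"tz":2,"hand":1},{"rx":0,"ry":0,"rz":24,"tx":0,"ty":0,"tz":3,"hand":1},{"rx":0,"ry":0,"rz":32,"tx":0,"ty":0,"tz":3.3,"hand":1},{"rx":0,"ry":0,"rz":24,"tx":0,"ty":0,"tz":3.3,"hand":1},{"rx":0,"ry":0,"rz":16,"tx":0,"ty":0,"tz":3.7,"hand":1},{"rx":0,"ry":0,"rz":8,"tx":0,"ty":0,"tz":4.6,"hand":1},{"rx":0,"ry":0,"rz":0,"tx":0,"ty":0,"tz":5.5,"hand":1}]' 120; python3 look.py p8
```

```text
clock: 11.0
position: [0.5379, 0.0122, 0.1328]
tool_rot: [3.138, 0.002, 1.607]
force: [-0.2, -2.3, 5.7]
grip_width: 0.0584
[-0.2 -2.3  5.7] [-0.57  0.1   0.06] 0.0584 q7 -0.3 t 11.0
t mm [ 1.3 -0.4 15.8] r deg [0.2 0.1 0.4] |t| 16 |r| 0
```

View pics/p8.png

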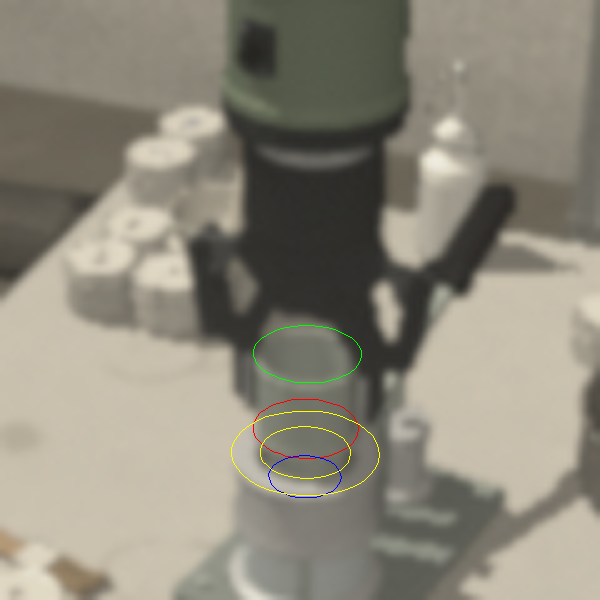

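```bash
python3 -m creep '[{"rx":0,"ry":0,"rz":-8,"tx":-0.3,"ty":0,"tz":0,"hand":1},{"rx":0,"ry":0,"rz":-16,"tx":-0.7,"ty":0,"tz":0.8,"hand":1},{"rx":0,"ry":0,"rz":-24,"tx":-0.7,"ty":0,"tz":1.8,"hand":1},{"rx":0,"ry":0,"rz":-32,"tx":-0.7,"ty":0,"tz":2.2,"hand":1},{"rx":0,"ry":0,"rz":-24,"tx":-0.7,"ty":0,"tz":2.2,"hand":1},{"rx":0,"ry":0,"rz":-16,"tx":-0.7,"ty":0,"tz":2.6,"hand":1},{"rx":0,"ry":0,"rz":-8,"tx":-0.7,"ty":0,"tz":3.5,"hand":1},{"rx":0,"ry":0,"rz":0,"tx":-0.7,"ty":0,"tz":4.4,"hand":1}]' 120; python3 -c "
from workcell import bot;o=bot.observe();print(o['moment'],o['qpos'][6],o['qd'][6])"
```

```text
clock: 11.85
position: [0.5382, 0.0122, 0.1288]
tool_rot: [3.137, 0.002, 1.596]
force: [-1.7, 1.1, 16.0]
grip_width: 0.0584
[0.11309291 0.68664891 0.55150256] -0.3111770950809355 -1.1461265475345186
```

```bash
python3 -m creep '[{"rx":0,"ry":0,"rz":8,"tx":0,"ty":0,"tz":0.9,"hand":1},{"rx":0,"ry":0,"rz":16,"tx":0,"ty":0,"tz":1.8,"hand":1},{"rx":0,"ry":0,"rz":24,"tx":0,"ty":0,"tz":2.7,"hand":1},{"rx":0,"ry":0,"rz":32,"tx":0,"ty":0,"tz":3,"hand":1},{"rx":0,"ry":0,"rz":24,"tx":0,"ty":0,"tz":3,"hand":1},{"rx":0,"ry":0,"rz":16,"tx":0,"ty":0,"tz":3.4,"hand":1},{"rx":0,"ry":0,"rz":8,"tx":0,"ty":0,"tz":4.2,"hand":1},{"rx":0,"ry":0,"rz":0,"tx":0,"ty":0,"tz":5,"hand":1}]' 120; python3 -c "
from workcell import bot;o=bot.observe();print(o['moment'],o['qpos'][6],o['qd'][6])"
```

```text
clock: 12.65
position: [0.5379, 0.0124, 0.1231]
tool_rot: [3.138, 0.001, 1.607]
force: [5.3, 0.0, 2.7]
grip_width: 0.0583
[ 0.20676228 -1.27453141 -0.27407237] -0.3065209184831767 1.1294789281573065
```

```bash
python3 -m creep '[{"rx":0,"ry":0,"rz":-8,"tx":0,"ty":0,"tz":0.8,"hand":1},{"rx":0,"ry":0,"rz":-16,"tx":0,"ty":0,"tz":1.6,"hand":1},{"rx":0,"ry":0,"rz":-24,"tx":0,"ty":0,"tz":2.4,"hand":1},{"rx":0,"ry":0,"rz":-32,"tx":0,"ty":0,"tz":2.7,"hand":1},{"rx":0,"ry":0,"rz":-24,"tx":0,"ty":0,"tz":2.7,"hand":1},{"rx":0,"ry":0,"rz":-16,"tx":0,"ty":0,"tz":3.1,"hand":1},{"rx":0,"ry":0,"rz":-8,"tx":0,"ty":0,"tz":3.8,"hand":1},{"rx":0,"ry":0,"rz":0,"tx":0,"ty":0,"tz":4.5,"hand":1}]' 120; python3 look.py p9
```

```text
clock: 13.45
position: [0.5379, 0.012, 0.1185]
tool_rot: [3.138, 0.002, 1.596]
force: [-0.6, -2.7, 0.8]
grip_width: 0.0583
[-0.6 -2.7  0.8] [-1.01  0.31  0.62] 0.0583 q7 -0.319 t 13.45
t mm [ 1.5 -0.4  1.5] r deg [ 0.2  0.1 -0.3] |t| 2 |r| 0
```

View pics/p9.png

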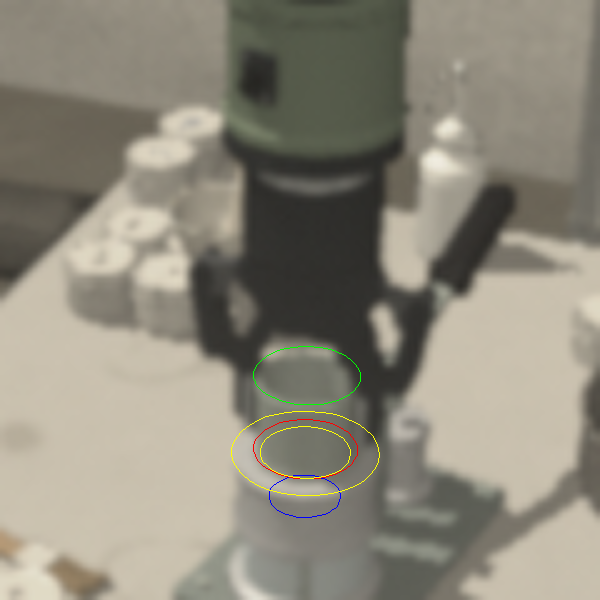

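```bash
python3 -m creep '[{"rx":0,"ry":0,"rz":8,"tx":0,"ty":0,"tz":0,"hand":1},{"rx":0,"ry":0,"rz":16,"tx":0,"ty":0,"tz":0.6,"hand":1},{"rx":0,"ry":0,"rz":24,"tx":0,"ty":0,"tz":1.1,"hand":1},{"rx":0,"ry":0,"rz":32,"tx":0,"ty":0,"tz":1.5,"hand":1}]' 120;  python3 -m creep '[{"rx":0,"ry":0,"rz":-8,"tx":0,"ty":0,"tz":0,"hand":1},{"rx":0,"ry":0,"rz":-16,"tx":0,"ty":0,"tz":0.3,"hand":1},{"rx":0,"ry":0,"rz":-24,"tx":0,"ty":0,"tz":0.7,"hand":1},{"rx":0,"ry":0,"rz":-32,"tx":0,"ty":0,"tz":1,"hand":1}]' 120
```

```text
clock: 13.9
position: [0.5383, 0.0124, 0.1183]
tool_rot: [3.137, -0.001, 1.041]
force: [-9.0, -1.8, 36.0]
grip_width: 0.0581
clock: 14.3
position: [0.5392, 0.0125, 0.1182]
tool_rot: [3.135, 0.001, 1.609]
force: [-5.4, -0.3, 46.3]
grip_width: 0.0587
```

```bash
python3 -m creep '[{"rx":0,"ry":0,"rz":8,"tx":0,"ty":0,"tz":-0.6,"hand":1},{"rx":0,"ry":0,"rz":16,"tx":0,"ty":0,"tz":-1.2,"hand":1},{"rx":0,"ry":0,"rz":16,"tx":0,"ty":0,"tz":-1.6,"hand":1},{"rx":0,"ry":0,"rz":8,"tx":0,"ty":0,"tz":-1.8,"hand":1},{"rx":0,"ry":0,"rz":0,"tx":0,"ty":0,"tz":-1.8,"hand":1}]' 120; python3 look.py p10
```

```text
clock: 14.8
position: [0.5377, 0.0119, 0.1184]
tool_rot: [3.139, 0.002, 1.609]
force: [4.7, 3.5, 4.3]
grip_width: 0.0588
[4.7 3.5 4.3] [ 0.91 -0.77 -0.16] 0.0588 q7 -0.309 t 14.8
t mm [ 1.6 -0.1  1.4] r deg [0.2 0.1 0.5] |t| 2 |r| 1
```

View pics/p10.png

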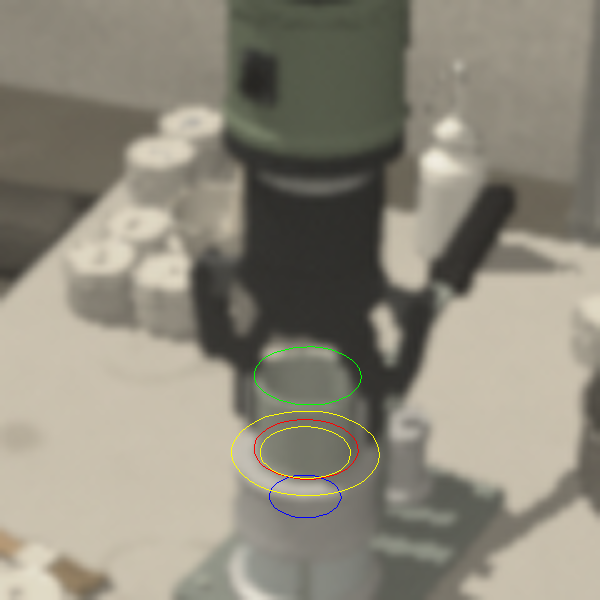

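```bash
python3 -m creep '[{"rx":0,"ry":0,"rz":0,"tx":0,"ty":0,"tz":0,"hand":-1},{"rx":0,"ry":0,"rz":0,"tx":0,"ty":0,"tz":0,"hand":-1},{"rx":0,"ry":0,"rz":0,"tx":0,"ty":0,"tz":0,"hand":-1},{"rx":0,"ry":0,"rz":0,"tx":0,"ty":0,"tz":0,"hand":-1},{"rx":0,"ry":0,"rz":0,"tx":0,"ty":0,"tz":-10,"hand":-1},{"rx":0,"ry":0,"rz":0,"tx":0,"ty":0,"tz":-40,"hand":-1},{"rx":0,"ry":0,"rz":0,"tx":0,"ty":0,"tz":-85,"hand":-1},{"rx":0,"ry":0,"rz":0,"tx":0,"ty":0,"tz":-125,"hand":-1}]'
cat > look2.py <<'E'
import sys
from workcell import bot,viewer
from h import *
tag=sys.argv[1]
o=bot.observe();print(np.round(o["force"],1),o["clock"])
f=viewer.grab_frame("side")
x0,y0,x1,y1=(215,110,315,210)
w=cv2.resize(f["pixels"][y0:y1,x0:x1],None,fx=6,fy=6,interpolation=cv2.INTER_CUBIC)
for P,r,c in((COL,.03,(0,0,255)),(COL+[0,0,.05],.03,(0,255,0)),(COL,.0425,(0,255,255))):
    q=(proj(f,circ(P,[0,0,1],r))-[x0,y0]+.5)*6; cv2.polylines(w,[q.astype(np.int32)],True,c,1)
cv2.imwrite(f"pics/{tag}.png",w)
E
python3 look2.py p11
```

```text
clock: 15.65
position: [0.5366, 0.0124, 0.2447]
tool_rot: [3.14, 0.001, 1.602]
force: [0.1, -0.2, 0.7]
grip_width: 0.0856
[ 0.1 -0.2  0.7] 15.65
```

View pics/p11.png

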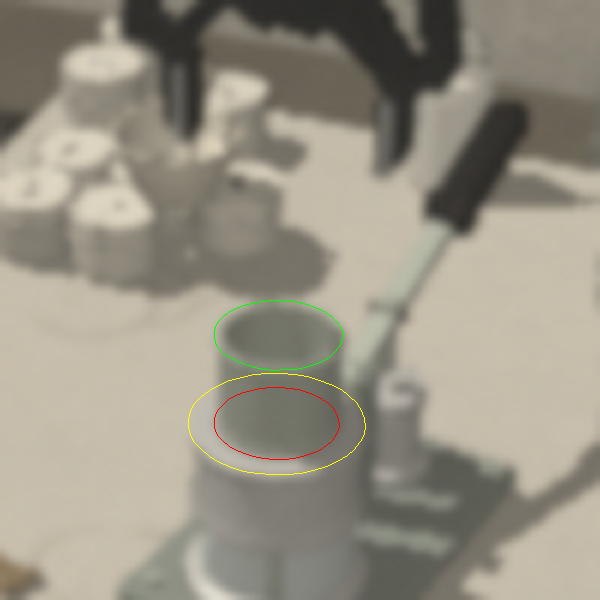

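Cup seated: the shoulder edge lies on the rim at crop (277,460), and the arm stalled at 46 N while still twisting. Next I do the lever: shut the fingers and move above the handle.

```bash
python3 - <<'E'
from workcell import bot
from h import *
rel(bot.observe(),[.5016,-.203,.215],Rt([0,0,-1],[np.cos(np.radians(-9)),np.sin(np.radians(-9)),0]))
E
```

```text
t mm [-214.4  -44.3   35.7] r deg [ 0.5  0.  10.8] |t| 222 |r| 11
```

```bash
python3 -m creep '[{"rx":0,"ry":0,"rz":0,"tx":-20,"ty":0,"tz":-15,"hand":1},{"rx":0,"ry":0,"rz":3,"tx":-60,"ty":-10,"tz":-15,"hand":1},{"rx":0,"ry":0,"rz":6,"tx":-105,"ty":-20,"tz":-10,"hand":1},{"rx":0,"ry":0,"rz":10,"tx":-150,"ty":-35,"tz":10,"hand":1},{"rx":0,"ry":0,"rz":11,"tx":-195,"ty":-44,"tz":25,"hand":1},{"rx":0,"ry":0,"rz":11,"tx":-214,"ty":-44,"tz":35,"hand":1},{"rx":0,"ry":0,"rz":11,"tx":-214,"ty":-44,"tz":35,"hand":1},{"rx":0,"ry":0,"rz":11,"tx":-214,"ty":-44,"tz":35,"hand":1}]' 60
cat > look3.py <<'E'
import sys
from workcell import bot,viewer
from h import *
tag=sys.argv[1]
o=bot.observe();print(np.round(o["force"],1),o["clock"],o["grip_width"],o["qpos"])
W=[]
for n,(x0,y0,x1,y1) in (("side",(225,70,325,210)),("top",(250,140,390,240))):
    f=viewer.grab_frame(n); S=4 if n=="side" else 2.8
    w=cv2.resize(f["pixels"][y0:y1,x0:x1],None,fx=S,fy=S,interpolation=cv2.INTER_CUBIC)
    q=(proj(f,o["position"])[0]-[x0,y0]+.5)*S; cv2.circle(w,tuple(int(a) for a in q),2,(0,0,255),-1); 
    q=(proj(f,[o["position"][0],o["position"][1],.16])[0]-[x0,y0]+.5)*S; cv2.circle(w,tuple(int(a) for a in q),2,(0,255,0),-1); W.append(w)
h=max(w.shape[0] for w in W)
cv2.imwrite(f"pics/{tag}.png",np.hstack([np.pad(w,((0,h-w.shape[0]),(0,0),(0,0))) for w in W]))
rel(o,[.5016,-.203,.215],Rt([0,0,-1],[np.cos(np.radians(-9)),np.sin(np.radians(-9)),0]))
E
python3 look3.py p12
```

```text
clock: 16.5
position: [0.4996, -0.2028, 0.208]
tool_rot: [3.14, 0.001, 1.41]
force: [-0.2, 0.5, 1.2]
grip_width: -0.0001
[-0.2  0.5  1.2] 16.5 -0.0001124158319483708 [ 0.43530567  0.4187083  -0.21220419  1.84557507  0.1118907   0.88697901
  0.00908937]
t mm [ 0.1  2.  -7. ] r deg [ 0.1  0.1 -0.2] |t| 7 |r| 0
```

View pics/p12.png

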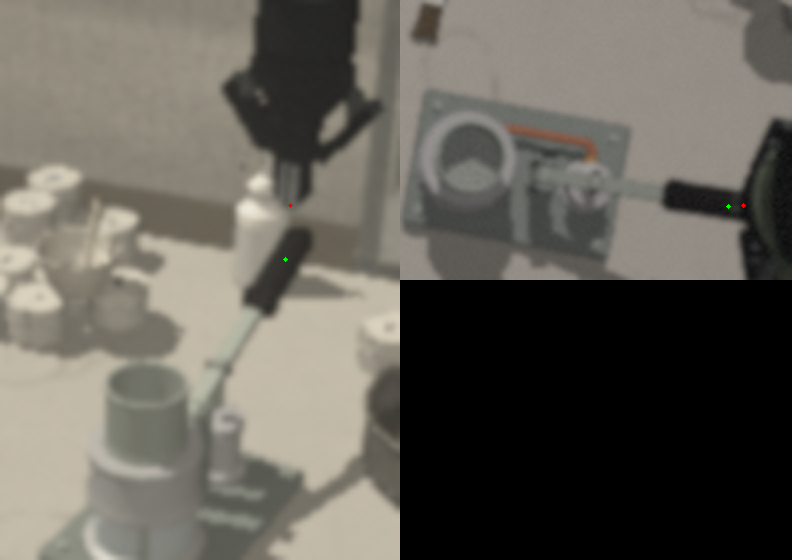

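```bash
python3 -m creep '[{"rx":0,"ry":0,"rz":0,"tx":0,"ty":2,"tz":15,"hand":1},{"rx":0,"ry":0,"rz":0,"tx":0,"ty":2,"tz":30,"hand":1},{"rx":0,"ry":0,"rz":0,"tx":0,"ty":2,"tz":45,"hand":1},{"rx":0,"ry":0,"rz":0,"tx":0,"ty":2,"tz":65,"hand":1},{"rx":0,"ry":0,"rz":0,"tx":0,"ty":2,"tz":85,"hand":1},{"rx":0,"ry":0,"rz":0,"tx":0,"ty":2,"tz":105,"hand":1},{"rx":0,"ry":0,"rz":0,"tx":0,"ty":2,"tz":122,"hand":1},{"rx":0,"ry":0,"rz":0,"tx":0,"ty":2,"tz":132,"hand":1}]'
python3 look3.py p13
```

```text
clock: 17.4
position: [0.5028, -0.2022, 0.0755]
tool_rot: [3.139, 0.001, 1.412]
force: [0.2, 4.5, 8.9]
grip_width: -0.0003
[0.2 4.5 8.9] 17.4 -0.00026363153766758934 [ 0.4010107   0.61519643 -0.17552422  1.93491573  0.17947542  0.60321709
 -0.04983585]
t mm [  -1.1   -0.6 -139.5] r deg [ 0.2  0.  -0.1] |t| 140 |r| 0
```

View pics/p13.png

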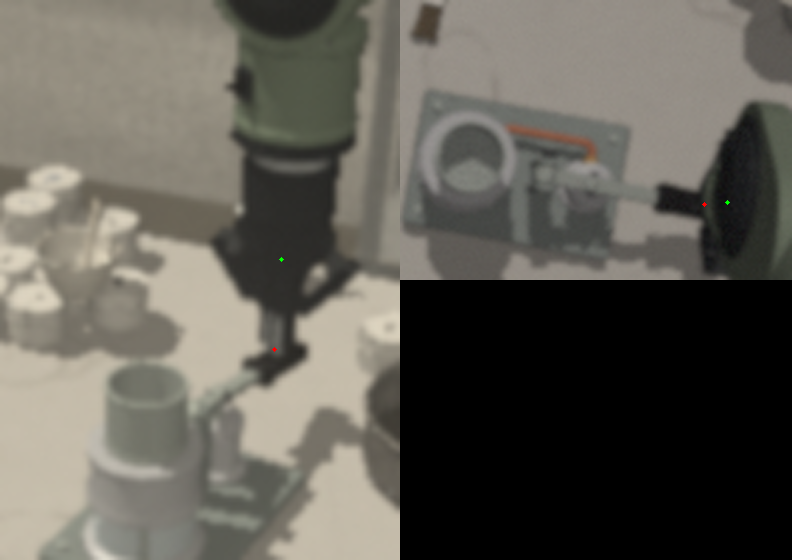

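Lever nearly down, with contact on the handle at side crop (275,350). I press to the stop.

```bash
python3 -m creep '[{"rx":0,"ry":0,"rz":0,"tx":0,"ty":0,"tz":3,"hand":1},{"rx":0,"ry":0,"rz":0,"tx":0,"ty":0,"tz":6,"hand":1},{"rx":0,"ry":0,"rz":0,"tx":0,"ty":0,"tz":8,"hand":1},{"rx":0,"ry":0,"rz":0,"tx":0,"ty":0,"tz":8,"hand":1}]'; python3 -m creep '[{"rx":0,"ry":0,"rz":0,"tx":0,"ty":0,"tz":1,"hand":1},{"rx":0,"ry":0,"rz":0,"tx":0,"ty":0,"tz":2,"hand":1}]'
```

```text
clock: 17.9
position: [0.5029, -0.2024, 0.0686]
tool_rot: [3.138, 0.001, 1.412]
force: [-0.4, 3.2, 8.7]
grip_width: -0.0002
clock: 18.1
position: [0.503, -0.2024, 0.0669]
tool_rot: [3.138, 0.001, 1.412]
force: [-0.6, 4.7, 14.5]
grip_width: 0.0001
```

```bash
python3 -m creep '[{"rx":0,"ry":0,"rz":0,"tx":0,"ty":0,"tz":1,"hand":1},{"rx":0,"ry":0,"rz":0,"tx":0,"ty":0,"tz":1.5,"hand":1},{"rx":0,"ry":0,"rz":0,"tx":0,"ty":0,"tz":1.5,"hand":1}]'
```

```text
clock: 18.4
position: [0.5031, -0.2023, 0.0661]
tool_rot: [3.138, 0.001, 1.412]
force: [-5.4, 6.3, 28.4]
grip_width: 0.0001
```

Bottom stop reached at 28 N. Next: up and wait, then stroke 2.

```bash
python3 -m creep '[{"rx":0,"ry":0,"rz":0,"tx":0,"ty":0,"tz":-15,"hand":1},{"rx":0,"ry":0,"rz":0,"tx":0,"ty":0,"tz":-40,"hand":1},{"rx":0,"ry":0,"rz":0,"tx":0,"ty":0,"tz":-70,"hand":1},{"rx":0,"ry":0,"rz":0,"tx":0,"ty":0,"tz":-100,"hand":1},{"rx":0,"ry":0,"rz":0,"tx":0,"ty":0,"tz":-130,"hand":1},{"rx":0,"ry":0,"rz":0,"tx":0,"ty":0,"tz":-140,"hand":1},{"rx":0,"ry":0,"rz":0,"tx":0,"ty":0,"tz":-140,"hand":1},{"rx":0,"ry":0,"rz":0,"tx":0,"ty":0,"tz":-140,"hand":1}]'; python3 look3.py p14
```

```text
clock: 19.2
position: [0.5013, -0.203, 0.2035]
tool_rot: [3.141, 0.001, 1.41]
force: [-0.3, -0.5, -0.9]
grip_width: -0.0001
[-0.3 -0.5 -0.9] 19.2 -9.199932811883877e-05 [ 0.43485287  0.42708615 -0.21334204  1.84545956  0.11582515  0.87979487
  0.00589711]
t mm [  0.    0.3 -11.5] r deg [ 0.1  0.1 -0.2] |t| 12 |r| 0
```

View pics/p14.png

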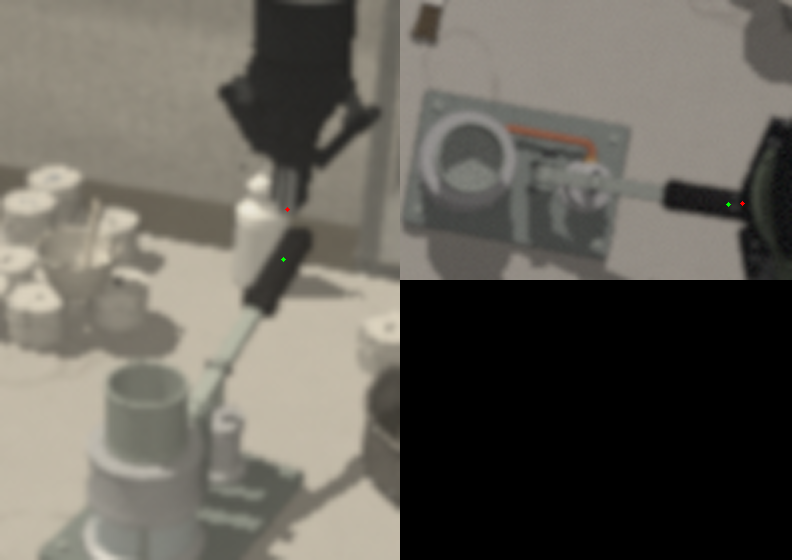

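The lever is fully back up; the handle sits at the same pixels (298,235)–(262,300) as before. Stroke 2.

```bash
python3 -m creep '[{"rx":0,"ry":0,"rz":0,"tx":0,"ty":0,"tz":15,"hand":1},{"rx":0,"ry":0,"rz":0,"tx":0,"ty":0,"tz":30,"hand":1},{"rx":0,"ry":0,"rz":0,"tx":0,"ty":0,"tz":45,"hand":1},{"rx":0,"ry":0,"rz":0,"tx":0,"ty":0,"tz":65,"hand":1},{"rx":0,"ry":0,"rz":0,"tx":0,"ty":0,"tz":85,"hand":1},{"rx":0,"ry":0,"rz":0,"tx":0,"ty":0,"tz":105,"hand":1},{"rx":0,"ry":0,"rz":0,"tx":0,"ty":0,"tz":120,"hand":1},{"rx":0,"ry":0,"rz":0,"tx":0,"ty":0,"tz":130,"hand":1}]';python3 -m creep '[{"rx":0,"ry":0,"rz":0,"tx":0,"ty":0,"tz":4,"hand":1},{"rx":0,"ry":0,"rz":0,"tx":0,"ty":0,"tz":8,"hand":1},{"rx":0,"ry":0,"rz":0,"tx":0,"ty":0,"tz":10,"hand":1},{"rx":0,"ry":0,"rz":0,"tx":0,"ty":0,"tz":10,"hand":1},{"rx":0,"ry":0,"rz":0,"tx":0,"ty":0,"tz":10,"hand":1}]'
```

```text
clock: 20.1
position: [0.5015, -0.203, 0.0724]
tool_rot: [3.141, 0.001, 1.41]
force: [0.4, 3.2, 9.0]
grip_width: 0.0001
clock: 20.6
position: [0.5019, -0.2027, 0.065]
tool_rot: [3.14, 0.001, 1.411]
force: [-10.0, 9.3, 45.1]
grip_width: -0.0
```

```bash
python3 -m creep '[{"rx":0,"ry":0,"rz":0,"tx":0,"ty":0,"tz":-15,"hand":1},{"rx":0,"ry":0,"rz":0,"tx":0,"ty":0,"tz":-40,"hand":1},{"rx":0,"ry":0,"rz":0,"tx":0,"ty":0,"tz":-70,"hand":1},{"rx":0,"ry":0,"rz":0,"tx":0,"ty":0,"tz":-100,"hand":1},{"rx":0,"ry":0,"rz":0,"tx":0,"ty":0,"tz":-130,"hand":1},{"rx":0,"ry":0,"rz":0,"tx":0,"ty":0,"tz":-140,"hand":1},{"rx":0,"ry":0,"rz":0,"tx":0,"ty":0,"tz":-140,"hand":1},{"rx":0,"ry":0,"rz":0,"tx":0,"ty":0,"tz":-140,"hand":1}]'; python3 look3.py p15
```

```text
clock: 21.4
position: [0.5009, -0.2033, 0.2026]
tool_rot: [-3.141, 0.001, 1.41]
force: [0.0, 0.7, -0.1]
grip_width: -0.0001
[ 0.   0.7 -0.1] 21.4 -5.043371844393033e-05 [ 0.43734178  0.42860822 -0.21562916  1.84571582  0.11730902  0.87957082
  0.00469913]
t mm [  0.4   0.6 -12.4] r deg [-0.   0.1 -0.2] |t| 12 |r| 0
```

View pics/p15.png

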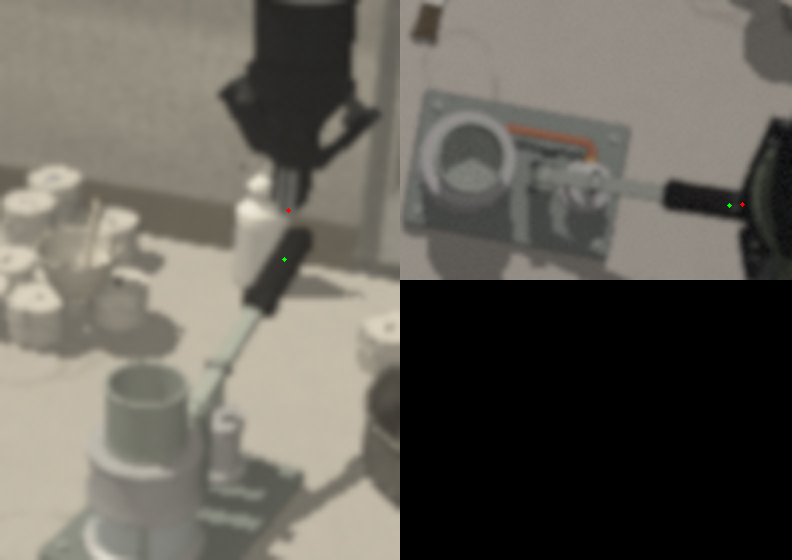

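```bash
python3 -m creep '[{"rx":0,"ry":0,"rz":0,"tx":0,"ty":0,"tz":15,"hand":1},{"rx":0,"ry":0,"rz":0,"tx":0,"ty":0,"tz":30,"hand":1},{"rx":0,"ry":0,"rz":0,"tx":0,"ty":0,"tz":45,"hand":1},{"rx":0,"ry":0,"rz":0,"tx":0,"ty":0,"tz":65,"hand":1},{"rx":0,"ry":0,"rz":0,"tx":0,"ty":0,"tz":85,"hand":1},{"rx":0,"ry":0,"rz":0,"tx":0,"ty":0,"tz":105,"hand":1},{"rx":0,"ry":0,"rz":0,"tx":0,"ty":0,"tz":120,"hand":1},{"rx":0,"ry":0,"rz":0,"tx":0,"ty":0,"tz":130,"hand":1}]';python3 -m creep '[{"rx":0,"ry":0,"rz":0,"tx":0,"ty":0,"tz":4,"hand":1},{"rx":0,"ry":0,"rz":0,"tx":0,"ty":0,"tz":8,"hand":1},{"rx":0,"ry":0,"rz":0,"tx":0,"ty":0,"tz":9.3,"hand":1},{"rx":0,"ry":0,"rz":0,"tx":0,"ty":0,"tz":9.3,"hand":1},{"rx":0,"ry":0,"rz":0,"tx":0,"ty":0,"tz":9.3,"hand":1}]'
```

```text
clock: 22.3
position: [0.5015, -0.2031, 0.0723]
tool_rot: [3.141, 0.001, 1.41]
force: [0.8, 3.8, 9.1]
grip_width: -0.0
clock: 22.8
position: [0.5018, -0.2028, 0.0653]
tool_rot: [3.14, 0.001, 1.41]
force: [-9.0, 7.7, 38.5]
grip_width: -0.0004
```

The lever came fully back up after stroke 2, and stroke 3 is at the bottom stop (38 N). Next: up and well clear.

```bash
python3 -m creep '[{"rx":0,"ry":0,"rz":0,"tx":0,"ty":0,"tz":-15,"hand":1},{"rx":0,"ry":0,"rz":0,"tx":0,"ty":0,"tz":-40,"hand":1},{"rx":0,"ry":0,"rz":0,"tx":0,"ty":0,"tz":-70,"hand":1},{"rx":0,"ry":0,"rz":0,"tx":0,"ty":0,"tz":-100,"hand":1},{"rx":0,"ry":0,"rz":0,"tx":0,"ty":0,"tz":-140,"hand":1},{"rx":0,"ry":0,"rz":0,"tx":0,"ty":0,"tz":-180,"hand":1},{"rx":0,"ry":0,"rz":0,"tx":-50,"ty":0,"tz":-220,"hand":1},{"rx":0,"ry":0,"rz":0,"tx":-50,"ty":0,"tz":-220,"hand":1}]'; python3 -m creep '[{"rx":0,"ry":0,"rz":0,"tx":-40,"ty":-20,"tz":0,"hand":1},{"rx":0,"ry":0,"rz":0,"tx":-80,"ty":-40,"tz":0,"hand":1},{"rx":0,"ry":0,"rz":0,"tx":-80,"ty":-40,"tz":0,"hand":1},{"rx":0,"ry":0,"rz":0,"tx":-80,"ty":-40,"tz":0,"hand":1}]'; python3 look3.py p16; python3 look2.py p17
```

```text
clock: 23.6
position: [0.4932, -0.2562, 0.2871]
tool_rot: [3.137, 0.004, 1.407]
force: [-0.3, -1.3, -0.8]
grip_width: -0.0
clock: 24.0
position: [0.4402, -0.3259, 0.2836]
tool_rot: [-3.142, 0.001, 1.408]
force: [0.6, 1.0, -0.4]
grip_width: -0.0
[ 0.6  1.  -0.4] 24.0 -4.959951147666628e-05 [ 0.66267786  0.3482184  -0.17620856  1.73612259  0.06941385  1.06306364
  0.29988396]
t mm [131.3  40.6  68.5] r deg [-0.   0.  -0.3] |t| 154 |r| 0
[ 0.6  0.6 -0.7] 24.1
```

View pics/p16.png

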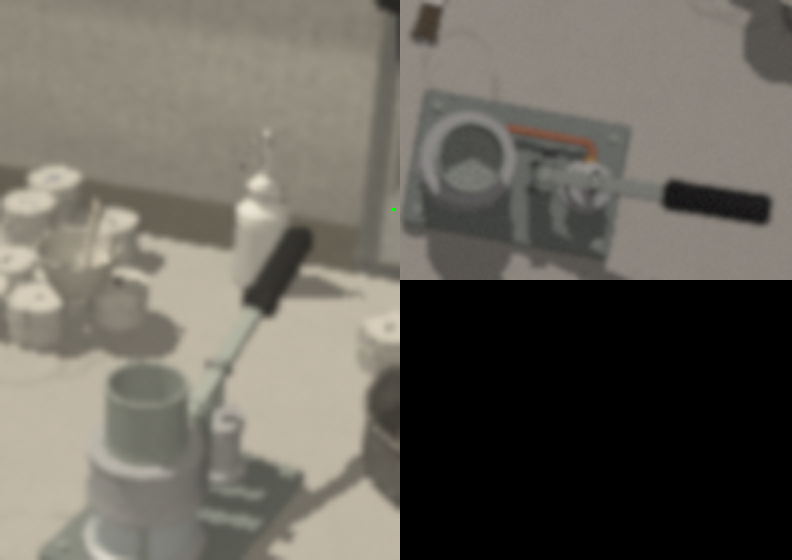

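View pics/p17.png

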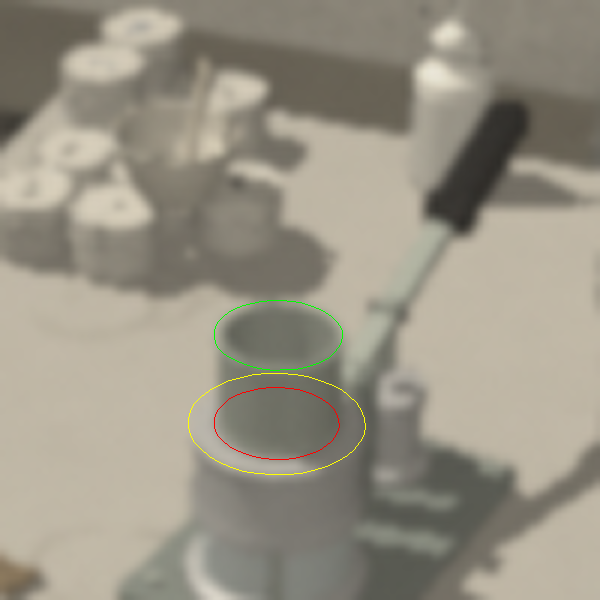

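The cup stands seated (mouth at crop (278,335), shoulder on the rim at (277,460)), the lever is back up at (480,165), and the robot touches nothing. I hand in.

```bash
python3 -c "
from workcell import bot;print(bot.job_done())"
```

```text
the job is handed in; nothing more can be done
None
```

The job is handed in at about 24 s of the 61 s allowed. The filter cup is in the collar and the lever has had its three full strokes.

- **Cup:** I lifted it out of the rack, stood it upright and turned it ±32° all the while it was pushed down. The axial force at the checks between moves was 16 N or less on the way down. It then stopped at a constant height while the force rose to 46 N, still twisting, so I took it as resting on the rim. I eased the push off with more turning and let go. The side picture shows its shoulder at rim height, to within about 1 pixel (2 mm).
- **Lever:** Each stroke reached the bottom stop, where the handle stopped moving and the force rose to 28, 45 and 38 N. Pictures after each stroke show the handle back at its starting position.
- **Left alone:** I did not touch the stopper or the brown look-alike, but took no last picture of either.

The sleeve drag could not be measured directly; I judge it small only from the low forces while turning. The two cameras put the collar's centre about 4 mm apart. I aimed between them and the cup went in without catching.

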